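# Close and clamp the pressure cooker

### The arm

A 7-joint arm with a two-finger parallel gripper is mounted at the origin on a cart in front of the work surface, level with it; the furniture and walls round the work are solid. World frame = base frame: x ahead of the robot, y to its left, z up, the work surface at z = 0. Lengths are in m, angles in degrees, forces in N, time in s.
With the tool pointing down it reaches from about 0.4 to 0.875 m from the base axis. Payload 6.5 kg.
Tool frame: the origin (TCP) lies midway between the tips of the shut fingers; the grasp point (between the pads) lies 19 mm behind it (manip.grasp_offset is the distance from the TCP to the grasp point, in m); z points along the fingers, y is the line along which they close (so a half turn about z gives the same grasp; the last joint's range is limited). The gripper opens to 88 mm and grips with 3 to 60 N. Pads are 18 mm wide; open, the fingers measure 123 mm over their backs; the gripper's body (75 mm by 187 mm) begins 45 mm behind the grasp point.
Start: joints at [66.051, 30.733, -0.252, 88.115, 0.149, 61.152, -4.079], TCP at [0.224, -0.61, 0.239] pointing down, gripper open.
Joint ranges: [-154.64, 154.64], [-21.42, 123.67], [-72.66, 72.17], [13.99, 137.28], [-74.86, 254.86], [10.95, 109.41], [-158.01, 158.01]. Speed limits (degrees/s): [136.94, 136.94, 180, 180, 180, 180, 180].

### API

Orientations are given as a 3x3 rotation matrix whose columns are the frame's x, y, z axes.
In Python, from plant import sensors, imaging, manip, finder gives the robot as it stands.
- The arm moves only by the tool step_arm, never from a script. Its argument "motion" is a list of rows, each an object of numbers: "x", "y", "z": the shift along the tool's x, y, z in m; "rx", "ry", "rz": the turn, a rotation vector about the tool's x, y, z in rad; "grip": the gripper's target within -1 to 1 (shut at 1, half-way at 0, fully open at -1). In form: [{"x": .., "y": .., "z": .., "rx": .., "ry": .., "rz": .., "grip": ..}, ...]. A call has 1 to 10 rows; each row shifts and turns the commanded pose from where the row before left it, along the tool's axes as they then stand; what a row does not reach is not made up. A row lasts 1/10 s, in which the tool goes at most 50 mm and 8.59 degrees, less where a joint would pass 70% of its speed; a pose out of reach is approached as far as the arm can. A call with a gripper value outside its range is refused whole. The fingers move at their own pace and stop on an object; "grip_force" is the grip in N (left out, the last holds). Time passes only in rows, so rows that do not move let the fingers close. It gives the time, the measured TCP pose, the force, the opening and the grip force at its end, in the units of the state.
- sensors.observe(): the state, without advancing time (a new reading comes with each control period).
- imaging.read_camera(name): name is "scene" or "top" or "wrist"; returns the picture (400x640x3 uint8, red, green, blue); there is no depth.
- imaging.camera_model(name): a dict with "K" (3x3 intrinsics, pixels), "R" (3x3) and "t" (3): a world point X has camera coordinates R X + t. Camera axes: x right, y down, z forward; pixel columns grow to the right and rows downward; lengths in m; the calibration is good to about 2 mm. A picture is of the moment at which its call begins: read the wrist's pose just before it. camera_model takes no time and is no camera call; for the wrist camera it gives the pose at the moment of the call.
- manip.sign_off(): hands the job in; it is judged then, once.
Trained networks look in the newest picture that a camera, given by its name, has taken for a name from the list of things; names that differ only in an ending like _2 or _b are one class to them, and where a whole thing is asked for, a point or a joint stands for the part that bears it (a point fixed in the world has none). Each returns a list of dicts, best first, with "confidence" (0 to 1); they miss things now and then, are a little off and sometimes report something else, mostly with a low value. They report only what shows in the picture. A call takes as long as a camera call.
- finder.trace(camera, target): "region" (400x640 bool, what is visible of it) and "bbox" ([centre column, centre row, width, height] in pixels, round what is visible of it).
The state is a dict: "time_s": time; "joints": joint angles; "qd": joint speeds; "effort": joint torques, N m; "tcp_pos": TCP position; "tool_rot": TCP orientation; "force": force on the tool from outside, world axes, zero at the start; "wrist_torque": the same for the moment, N m; "opening": finger opening in m; "grip_force": force on a finger pad.
Only numpy, scipy, OpenCV 4.12 (cv2) and the standard library are available. Lean on these libraries where they do the work, as an engineer would, in place of code of your own. Each camera call takes 0.05 s, during which the arm holds its last target. There are 200 camera calls.

### The job

Close the pressure cooker: set the lid down gently into the pot's mouth, swing the clamping bar over it until it is fully home in its catch, then turn the wing knob clockwise until the foot of its screw just touches the lid and give it a quarter of a turn more to squeeze the seal. Overtightening ruins the seal, so do not go much beyond that; leave the other things on the worktop where they are.

Things in the scene. Friction and masses are not known exactly. Their poses are not given: they have to be found in the camera images.
- pot_mouth (a point): Steel pot 175 mm across, 105 mm high, on a dark mat; it cannot move. Point: centre of the open mouth (154 mm wide), level with the top of the grey silicone seal on its rim. x points from here to the bar's pivot post, 112 mm out. The bar's catch stands 112 mm out at -x, up to 60 mm above this point. Loop handles reach 128 mm out at +y and -y, lower than the seal.
- seal (a joint): The springy silicone seal on the pot's rim: how far it is squeezed down, in m (0 = relaxed, at most 0.0075). About 7 N per mm. The resting lid squeezes it by about 0.0006.
- lid_boss (a point): Point in the black round boss on the axis of the loose steel lid, by which the lid is gripped from above. Boss: 36 mm across, 22 to 54 mm above the lid's underside; this point is 38 mm above the underside. A vent weight (21 mm across, top 36 mm above the underside) stands 60 mm out along +x, so grip along the lid's y. Seated, this point is 28 mm above pot_mouth.
- lid_top (a point): Centre of the flat top of the lid's boss, 54 mm above the lid's underside, where the foot of the screw presses. With the lid resting on the relaxed seal it is 44 mm above pot_mouth; it sinks as the seal is squeezed.
- lid: The loose lid, 175 mm across, 54 mm high, 0.45 kg, right way up on the worktop. Origin: centre of its underside; x to the vent weight, z up. Its flange (underside 10 mm above the origin) rests on the seal; below it a tapered plug, 134 to 145 mm across, enters the mouth. It may be seated at any turn about its axis.
- bar (a joint): Clamping bar, steel, 24 mm wide, 10 mm thick, swinging level about its pivot post, its ends 35 mm and its raised middle 70 mm above the seal. Radians: 0 = fully home over the lid, in its catch and against a stop; grows anticlockwise seen from above as it swings out, to 1.8. Stiff (0.12 N m): stays where left. It carries the knob 112 mm from the pivot; its black-sleeved tip is 260 mm from the pivot.
- bar_pivot (a point): Centre of the bar at its pivot post (vertical axis). When the bar is home, it runs from here straight over the mouth's centre to the catch.
- knob_grip (a point): Centre of the black wing knob above the bar: straight wings, together 74 mm long (x axis, + to the wing with the red dot), 16 mm thick, 26 mm high (13 mm above and below this point), hub 19 mm across. Gripped from above across the 16 mm, at the hub. Knob, screw and foot turn together and sink 12 mm per clockwise turn. The bar can be swung by the knob.
- knob (a joint): Turn of the wing knob relative to the bar, radians, growing clockwise seen from above (which lowers the foot), -0.5 to 9. Free, it takes about 0.09 N m; once the foot presses on the lid it gets stiffer. It stays where it is left.
- foot (a point): Centre of the underside of the brass foot (18 mm across) at the lower end of the screw, 68 mm below knob_grip, below the bar. It passes 2 to 6 mm above the boss when the bar is swung over the seated lid, and touches when level with lid_top.
- spindle: The screw with its knob and foot; the origin lies on the screw's axis.
- bean_can: Bystander: green and white food can, 74 mm across, 110 mm high; origin at the centre of its underside.
- bowl: Bystander: small white bowl, 120 mm across, 51 mm high; origin at the centre of its underside.
- tea_carton: Bystander: green carton, 63 x 131 mm, 68 mm high; origin at the centre of its underside.
- wooden_spoon: Bystander: wooden spoon lying flat, 295 mm long (x), 46 mm wide, 14 mm high; origin at the centre of its underside.

How it is judged (in metres and radians):
On the way, in this order (a step that is already met when the one before it is completed fails the run):
1. the lid is seated in the pot's mouth and let go, the bar still swung out (horizontal distance between lid_boss and pot_mouth below 0.008 m and angle between lid_boss's own z axis and vertical below 0.06 rad and z of lid_top in the frame of pot_mouth between 0.036 and 0.0465 m and contact force between the fingers and lid below 0.1 N and value of joint bar above 0.5 rad), for 0.2 s.
2. the bar is fully home in its catch over the seated lid, the foot not yet on the lid (horizontal distance between lid_boss and pot_mouth below 0.008 m and angle between lid_boss's own z axis and vertical below 0.06 rad and z of lid_top in the frame of pot_mouth between 0.036 and 0.0465 m and value of joint bar below 0.05 rad and contact force between spindle and lid below 0.1 N), for 0.2 s.
3. the knob is turned down until the foot touches the lid (horizontal distance between lid_boss and pot_mouth below 0.008 m and angle between lid_boss's own z axis and vertical below 0.06 rad and z of lid_top in the frame of pot_mouth between 0.036 and 0.0465 m and value of joint bar below 0.05 rad and contact force between spindle and lid above 0.5 N), for 0.1 s.
At the end, for the whole second after the job is handed in: The lid lies level in the mouth (centred within 8 mm), the bar is home (within 0.05 rad), and the foot holds the lid 1.1 to 4.2 mm below where it rested (a quarter turn past touching gives about 2.6 mm; an eighth of a turn more or less will do), all at rest (horizontal distance between lid_boss and pot_mouth below 0.008 m and angle between lid_boss's own z axis and vertical below 0.06 rad and z of lid_top in the frame of pot_mouth between 0.0392 and 0.0423 m and value of joint bar below 0.05 rad and contact force between spindle and lid above 5 N and linear speed of lid below 0.01 m/s).
It fails at once if the screw is overtightened (lid pushed down by more than 5.5 mm with the bar home) (value of joint bar below 0.05 rad and contact force between spindle and lid above 5 N and z of lid_top in the frame of pot_mouth below 0.0379 m).
It fails at once if the lid is dropped onto the pot rather than set down (horizontal distance between lid_boss and pot_mouth below 0.06 m and linear speed of lid above 0.45 m/s and contact force between the fingers and lid below 0.1 N).
It fails at once if the can, the bowl, the carton or the wooden spoon is moved by more than 4 cm (distance of any of bean_can, bowl, tea_carton, wooden_spoon from where it was at the start of the episode above 0.04 m).
It also fails if it takes over 72 s, if anything falls off the work surface, if the arm or the gripper's body presses on something with over 40 N, if the wrist force passes 120 N, or if a joint passes its speed limit or range.

## Working session

There is one attempt and no reset: what is moved stays moved. The work goes in short steps, Python scripts to look and compute and a tool call to move; the robot and the scene stay as the last step left them, time stands still between calls to the robot, and variables do not carry over. Pictures are saved under pics/ and viewed, at most 10 in all, crops included, and the job is handed in when it is done.

Besides the shell and the picture viewer there is one more tool, called after "Request:" by a JSON object that holds its "fn" and its "kwargs". step_arm: Moves the arm, as the interface text tells. Its arguments: {"type":"object","properties":{"motion":{"type":"array","items":{"type":"object","properties":{"x":{"type":"number"},"y":{"type":"number"},"z":{"type":"number"},"rx":{"type":"number"},"ry":{"type":"number"},"rz":{"type":"number"},"grip":{"type":"number"}}}},"grip_force":{"type":"number"}},"required":["motion"]}

```bash
mkdir -p pics; cat > h.py <<'E'
import numpy as np, cv2
from plant import sensors, imaging, manip, finder
def ray(cam,u,v):
    R,t,K=[np.array(cam[k]) for k in ("R","t","K")]
    return -R.T@t, R.T@np.linalg.solve(K,[u,v,1.])
def at_z(cam,u,v,z):
    o,d=ray(cam,u,v); return o+d*(z-o[2])/d[2]
def proj(cam,X):
    p=np.array(cam["K"])@(np.array(cam["R"])@np.array(X)+np.array(cam["t"])); return p[:2]/p[2]
E
python3 - <<'E'
from h import *
ims=[]
np.set_printoptions(precision=3,suppress=True)
for c in ("scene","top"):
    im=imaging.read_camera(c); ims.append(im); m=imaging.camera_model(c)
    o,d=ray(m,320,200); print(c,o,d)
    for n in ("pot_mouth","seal","lid","lid_boss","lid_top","bar","bar_pivot","knob_grip","knob","foot","spindle","bean_can","bowl","tea_carton","wooden_spoon"):
        r=finder.trace(c,n)[:2]
        for a in r:
            b=a["bbox"]; print(n,round(a["confidence"],2),np.round(b,1), at_z(m,b[0],b[1],0.1)[:2])
cv2.imwrite("pics/scene.png",ims[0][...,::-1]);cv2.imwrite("pics/top.png",ims[1][...,::-1])
s=sensors.observe();print(s["time_s"],s["tcp_pos"],np.array(s["tool_rot"]))
E
```

```text
scene [-0.16   0.491  1.111] [ 0.565 -0.338 -0.753]
pot_mouth 0.94 [409.4 210.8  87.8  64.2] [ 0.415 -0.177]
pot_mouth 0.64 [450.  154.2  29.8  25.4] [ 0.543 -0.463]
seal 0.6 [412.5 201.6  55.7  41.8] [ 0.44  -0.209]
seal 0.47 [451.4 147.4  30.7  18.9] [ 0.567 -0.492]
lid 0.56 [326.1 259.9  55.2  45.6] [0.397 0.14 ]
lid_boss 0.62 [324.2 259.5  53.8  47.4] [0.401 0.144]
lid_top 0.78 [326.9 260.2  59.2  48. ] [0.395 0.138]
bar 0.78 [450.  154.9  81.8  27.1] [ 0.54 -0.46]
bar_pivot 0.96 [438.5 187.7 105.   96. ] [ 0.442 -0.32 ]
bar_pivot 0.56 [251.2 321.2  72.   76.3] [0.339 0.401]
knob_grip 0.5 [450.8 154.5  22.5  23. ] [ 0.54  -0.464]
knob 0.83 [452.2 155.3  32.5  28. ] [ 0.535 -0.465]
foot 0.72 [450.6 148.5  25.9  16.4] [ 0.564 -0.485]
spindle 0.68 [450.8 148.4  30.9  13.6] [ 0.564 -0.486]
bean_can 0.62 [201.6 259.2  49.7  32.7] [0.584 0.441]
bean_can 0.61 [329.  186.9  23.6  36.9] [ 0.633 -0.017]
bowl 0.96 [284.1 212.1  36.4  29.5] [0.615 0.159]
tea_carton 0.86 [201.1 259.   47.9  35.6] [0.586 0.442]
tea_carton 0.25 [438.2 189.3 104.1  95.5] [ 0.437 -0.315]
wooden_spoon 0.71 [247.4 
[... 450 characters left out ...]

bar 0.65 [462.  218.7  73.8  44.3] [ 0.457 -0.407]
bar_pivot 0.87 [433.4 222.3 123.1  68. ] [ 0.447 -0.316]
bar_pivot 0.3 [464.4 210.2  23.6  25.7] [ 0.484 -0.416]
knob_grip 0.58 [463.3 211.3  21.   29.2] [ 0.48  -0.412]
knob 0.78 [463.6 208.3  17.5  23.5] [ 0.49  -0.414]
foot 0.72 [464.4 209.8  19.9  25.4] [ 0.485 -0.416]
spindle 0.67 [463.6 210.6  21.5  24.7] [ 0.483 -0.413]
bean_can 0.64 [342.4 167.9  20.   13.2] [ 0.624 -0.032]
bowl 0.81 [290.2 169.5  30.9  17.2] [0.622 0.134]
tea_carton 0.82 [201.8 171.8  49.3  21.8] [0.618 0.412]
wooden_spoon 0.71 [216.4 244.5  83.   39. ] [0.39  0.365]
1.6 [ 0.224 -0.61   0.239] [[ 0.939  0.345 -0.   ]
 [ 0.345 -0.939  0.   ]
 [-0.    -0.    -1.   ]]
```

```bash
python3 - <<'E'
import cv2,numpy as np
t=cv2.imread("pics/top.png")[150:280,240:520]; s=cv2.imread("pics/scene.png")[110:310,240:520]
t=cv2.resize(t,None,fx=2.85,fy=2.85,interpolation=cv2.INTER_CUBIC)
cv2.imwrite("pics/t1.png",t)
cv2.imwrite("pics/s1.png",cv2.resize(s,None,fx=2.85,fy=2.85,interpolation=cv2.INTER_CUBIC))
E
```

```text
(no output)
```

View pics/t1.png

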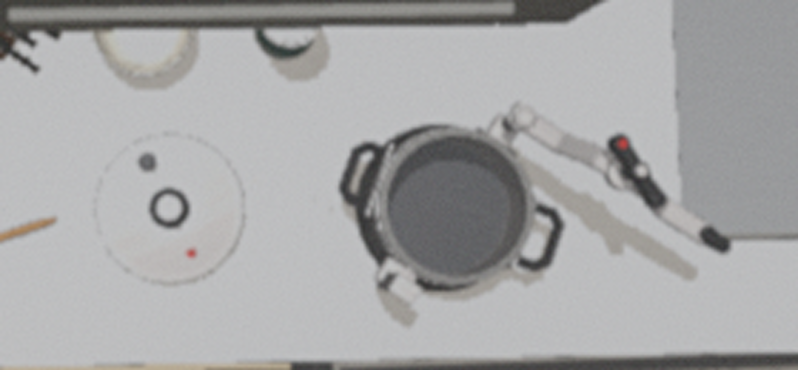

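View pics/s1.png

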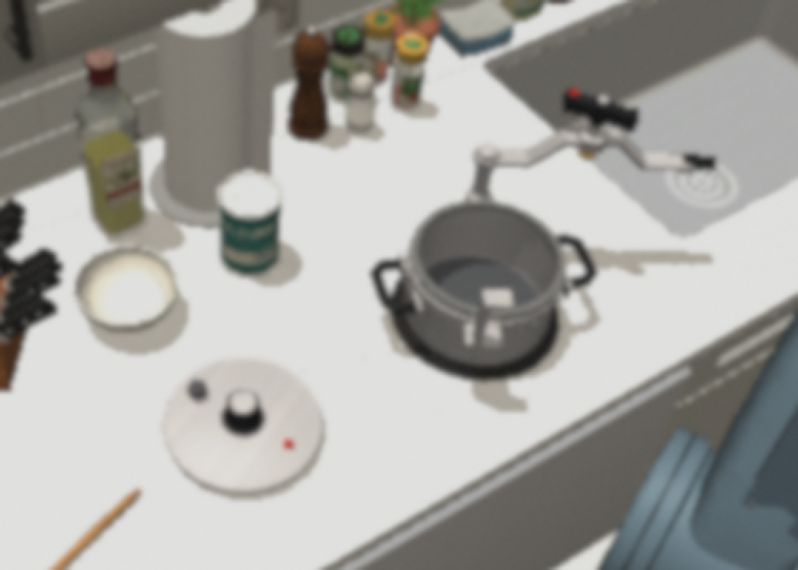

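```bash
python3 - <<'E'
from h import *
np.set_printoptions(precision=4,suppress=True)
T=imaging.camera_model("top");S=imaging.camera_model("scene")
t=lambda a,b:(240+a/2.85,150+b/2.85); s=lambda a,b:(240+a/2.85,110+b/2.85)
def tri(p,q):
    A=[];b=[]
    for m,u in((T,p),(S,q)):
        o,d=ray(m,*u); d/=np.linalg.norm(d); P=np.eye(3)-np.outer(d,d);A.append(P);b.append(P@o)
    return np.linalg.lstsq(np.vstack(A),np.hstack(b),rcond=None)[0]
print("boss",at_z(T,*t(170,207),.054),tri(t(170,207),s(243,399)))
v=at_z(T,*t(148,161),.036);print("vent",v)
print("red", at_z(T,*t(192,253),.02))
piv=tri(t(520,115),s(487,153));print("piv",piv,at_z(T,*t(520,115),.15))
print("catch",at_z(T,*t(402,278),.15))
print("mouth T",at_z(T,*t(459,204),.107))
kn=tri(t(638,171),s(601,109));print("knob",kn,at_z(T,*t(638,171),.21))
print("red",at_z(T,*t(622,143),.215)," other",at_z(T,*t(656,202),.215))
print("tip",at_z(T,*t(718,239),.15))
E
```

```text
boss [0.4544 0.107  0.054 ] [0.4544 0.107  0.0529]
vent [0.5082 0.132  0.036 ]
red [0.4014 0.0829 0.02  ]
piv [ 0.5427 -0.2734  0.1497] [ 0.5443 -0.2712  0.15  ]
catch [ 0.3731 -0.1392  0.15  ]
mouth T [ 0.4511 -0.2116  0.107 ]
knob [ 0.4788 -0.3704  0.2201] [ 0.4794 -0.3738  0.21  ]
red [ 0.508  -0.3569  0.215 ]  other [ 0.4475 -0.3889  0.215 ]
tip [ 0.4083 -0.4783  0.15  ]
```

Request:
{"fn": "step_arm", "kwargs": {"motion": [{"z": -0.045,"rz": -0.087,"grip": -1},{"z": -0.045},{"x": 0.04,"y": -0.028},{"x": 0.04,"y": -0.028},{"x": 0.04,"y": -0.028},{"x": 0.04,"y": -0.028},{"x": 0.04,"y": -0.028},{"x": 0.04,"y": -0.028},{"x": 0.04,"y": -0.028},{"x": 0.04,"y": -0.028}]}}

```text
invalid input
```

```bash
cat > look.py <<'E'
from h import *
import sys,pickle
np.set_printoptions(precision=4,suppress=True)
s=sensors.observe();m=imaging.camera_model("wrist");im=imaging.read_camera("wrist")
n=sys.argv[1];cv2.imwrite(f"pics/{n}.png",im[...,::-1]);pickle.dump(m,open(f"pics/{n}.pkl","wb"))
print(s["time_s"],s["tcp_pos"],np.array(s["tool_rot"])[:,1],ray(m,320,200))
for a in sys.argv[2:]:
    k,z=a.split(":")
    for r in finder.trace("wrist",k)[:2]:
        b=r["bbox"];print(k,round(r["confidence"],2),np.round(b,1),at_z(m,b[0],b[1],float(z)))
E
python3 look.py w1 seal:.108 pot_mouth:.108 bar_pivot:.145
```

```text
1.6 [ 0.224  -0.6102  0.2387] [ 0.3446 -0.9387 -0.    ] (array([ 0.2872, -0.5872,  0.3841]), array([-0.2471, -0.0688, -0.9668]))
```

View pics/w1.png

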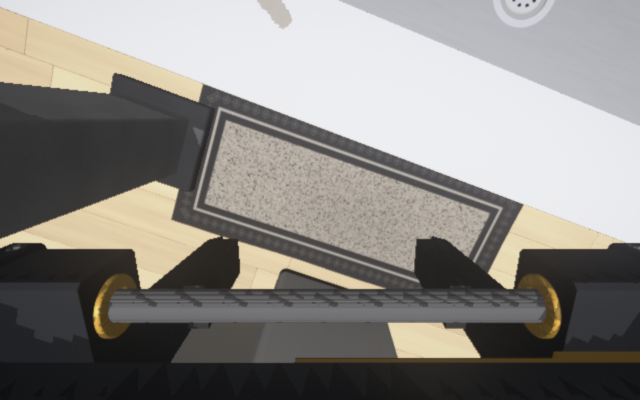

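The wrist picture shows floor and the worktop edge in its upper part, with the fingers at the bottom (columns 240 and 415). The move call was refused, so I'll fill in all fields.

Request:
{"fn": "step_arm", "kwargs": {"motion": [{"x": 0,"y": 0,"z": -0.045,"rx": 0,"ry": 0,"rz": -0.087,"grip": -1},{"x": 0,"y": 0,"z": -0.045,"rx": 0,"ry": 0,"rz": 0,"grip": -1},{"x": 0.04,"y": -0.028,"z": 0,"rx": 0,"ry": 0,"rz": 0,"grip": -1},{"x": 0.04,"y": -0.028,"z": 0,"rx": 0,"ry": 0,"rz": 0,"grip": -1},{"x": 0.04,"y": -0.028,"z": 0,"rx": 0,"ry": 0,"rz": 0,"grip": -1},{"x": 0.04,"y": -0.028,"z": 0,"rx": 0,"ry": 0,"rz": 0,"grip": -1},{"x": 0.04,"y": -0.028,"z": 0,"rx": 0,"ry": 0,"rz": 0,"grip": -1},{"x": 0.04,"y": -0.028,"z": 0,"rx": 0,"ry": 0,"rz": 0,"grip": -1},{"x": 0.04,"y": -0.028,"z": 0,"rx": 0,"ry": 0,"rz": 0,"grip": -1},{"x": 0.04,"y": -0.028,"z": 0,"rx": 0,"ry": 0,"rz": 0,"grip": -1}], "grip_force": 20}}

```text
time_s: 2.8
tcp_pos: [0.4191, -0.2697, 0.329]
tool_rot: [[0.905, 0.425, 0.001], [0.425, -0.905, -0.001], [0.0, 0.001, -1.0]]
force: [1.1, -0.8, -0.1]
opening: 0.0881
grip_force: 0.0
```

```bash
python3 look.py w2 seal:.108 pot_mouth:.108 bar_pivot:.145
```

```text
2.8 [ 0.4191 -0.2697  0.329 ] [ 0.4247 -0.9053  0.0008] (array([ 0.48  , -0.2412,  0.4744]), array([-0.2396, -0.0905, -0.9669]))
seal 0.86 [288.6 125.4 150.1 150.8] [ 0.4531 -0.2069  0.108 ]
pot_mouth 0.96 [291.2 123.2 175.8 180.5] [ 0.4566 -0.2086  0.108 ]
bar_pivot 0.72 [332.  169.5 333.  228.7] [ 0.4338 -0.2695  0.145 ]
```

View pics/w2.png

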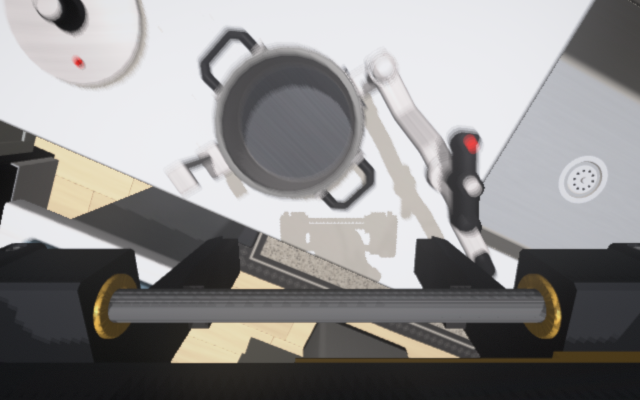

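The picture shows the mouth centred near (291,121), the pivot at (381,69), catch at (187,176), knob at (466,182) with its red dot at (471,144), and the lid in the upper left.

```bash
cat > fit.py <<'E'
from h import *
import sys
def circ(P):
    A=np.c_[2*P,np.ones(len(P))];c=np.linalg.lstsq(A,(P**2).sum(1),rcond=None)[0];return c[:2],np.sqrt(c[2]+c[:2]@c[:2])
def outline(cam,name,z):
    m=imaging.camera_model(cam);imaging.read_camera(cam);r=finder.trace(cam,name)
    if not r: return None
    g=r[0]["region"].astype(np.uint8);c=max(cv2.findContours(g,0,1)[0],key=cv2.contourArea)
    c=cv2.convexHull(c)[:,0] if 0 else c[:,0]
    P=np.array([at_z(m,*p,z)[:2] for p in c.astype(float)])
    for _ in range(6):
        o,R=circ(P);e=abs(np.linalg.norm(P-o,axis=1)-R);P=P[e<max(.002,1.5*np.median(e))]
    return o,R,len(P),r[0]["confidence"]
if __name__=="__main__":
    np.set_printoptions(precision=4,suppress=True)
    for a in sys.argv[1:]:
        c,n,z=a.split(":");print(a,outline(c,n,float(z)))
E
python3 fit.py wrist:seal:.108 wrist:seal:.108 top:seal:.108 wrist:pot_mouth:.108 top:lid:.013 top:lid_boss:.013
python3 - <<'E'
from h import *
import pickle
m=pickle.load(open("pics/w2.pkl","rb"))
for n,p,z in(("piv",(381,69),.15),("catch",(187,176),.15),("knob",(466,181),.215),("red",(471,144),.215)):print(n,at_z(m,*p,z))
s=sensors.observe();print(s["time_s"],s["tcp_pos"],s["joints"])
E
```

```text
wrist:seal:.108 (array([ 0.4498, -0.2097]), np.float64(0.0839292093729654), 432, 0.84)
wrist:seal:.108 (array([ 0.45  , -0.2098]), np.float64(0.08344503853358953), 427, 0.87)
top:seal:.108 (array([ 0.4602, -0.2222]), np.float64(0.06622454867545031), 28, 0.64)
wrist:pot_mouth:.108 (array([ 0.4501, -0.2102]), np.float64(0.08392266394720566), 304, 0.96)
top:lid:.013 (array([0.4537, 0.109 ]), np.float64(0.08596339280951239), 135, 0.58)
top:lid_boss:.013 (array([0.4535, 0.109 ]), np.float64(0.08559464826483336), 143, 0.72)
piv [ 0.54182895 -0.26999185  0.15      ]
catch [ 0.36432741 -0.13544945  0.15      ]
knob [ 0.48249962 -0.369158    0.215     ]
red [ 0.51037012 -0.35665537  0.215     ]
3.6 [ 0.41838866 -0.27158386  0.32867439] [ 39.02108811  11.1700849  -12.91698033 103.73514438   2.73136644
  65.40042914 -39.66986865]
```

Request:
{"fn": "step_arm", "kwargs": {"motion": [{"x": 0.0215,"y": -0.0365,"z": 0.005,"rx": 0,"ry": 0,"rz": 0,"grip": -1},{"x": 0.0215,"y": -0.0365,"z": 0.005,"rx": 0,"ry": 0,"rz": 0,"grip": -1},{"x": 0.0215,"y": -0.0365,"z": 0.01,"rx": 0,"ry": 0,"rz": 0,"grip": -1},{"x": 0.0215,"y": -0.0365,"z": 0.02,"rx": 0,"ry": 0,"rz": 0,"grip": -1},{"x": 0.0215,"y": -0.0365,"z": 0.02,"rx": 0,"ry": 0,"rz": 0,"grip": -1},{"x": 0.0215,"y": -0.0365,"z": 0.02,"rx": 0,"ry": 0,"rz": 0,"grip": -1},{"x": 0.0215,"y": -0.0365,"z": 0.03,"rx": 0,"ry": 0,"rz": 0,"grip": -1},{"x": 0.0215,"y": -0.0365,"z": 0.03,"rx": 0,"ry": 0,"rz": 0,"grip": -1},{"x": 0.0215,"y": -0.0365,"z": 0.02,"rx": 0,"ry": 0,"rz": 0,"grip": -1},{"x": 0,"y": 0,"z": 0,"rx": 0,"ry": 0,"rz": 0,"grip": -1}]}}

```text
time_s: 4.6
tcp_pos: [0.4522, 0.1112, 0.169]
tool_rot: [[0.901, 0.433, -0.003], [0.433, -0.901, 0.003], [-0.001, -0.004, -1.0]]
force: [-0.4, -0.2, -0.4]
opening: 0.0881
grip_force: 0.0
```

```bash
python3 look.py w3 lid_top:.054 lid_boss:.038; python3 fit.py wrist:lid:.013
```

```text
4.6 [0.4522 0.1112 0.169 ] [ 0.433  -0.9014 -0.0041] (array([0.5134, 0.1397, 0.3143]), array([-0.2424, -0.0892, -0.9663]))
lid_top 0.96 [332.1 181.9 182.5 175.4] [0.4667 0.1132 0.054 ]
lid_boss 0.95 [329.9 180.3 183.  175.6] [0.4643 0.114  0.038 ]
wrist:lid:.013 (array([0.454, 0.109]), np.float64(0.08700182405164121), 501, 0.87)
```

View pics/w3.png

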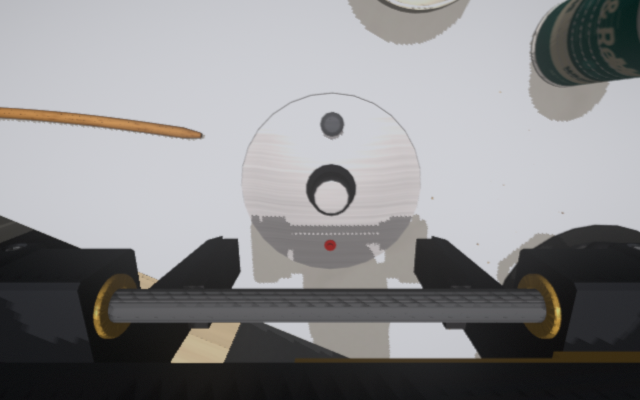

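The lid is square to the gripper: vent (332,124), boss (331,190), red dot (330,245).

Request:
{"fn": "step_arm", "kwargs": {"motion": [{"x": 0.0007,"y": 0.0028,"z": 0.02,"rx": 0,"ry": 0,"rz": 0,"grip": -1},{"x": 0,"y": 0,"z": 0.025,"rx": 0,"ry": 0,"rz": 0,"grip": -1},{"x": 0,"y": 0,"z": 0.025,"rx": 0,"ry": 0,"rz": 0,"grip": -1},{"x": 0,"y": 0,"z": 0.025,"rx": 0,"ry": 0,"rz": 0,"grip": -1},{"x": 0,"y": 0,"z": 0.025,"rx": 0,"ry": 0,"rz": 0,"grip": -1},{"x": 0,"y": 0,"z": 0.01,"rx": 0,"ry": 0,"rz": 0,"grip": -1},{"x": 0,"y": 0,"z": 0.006,"rx": 0,"ry": 0,"rz": 0,"grip": -1},{"x": 0,"y": 0,"z": 0.005,"rx": 0,"ry": 0,"rz": 0,"grip": -1},{"x": 0,"y": 0,"z": 0,"rx": 0,"ry": 0,"rz": 0,"grip": -1}]}}

```text
time_s: 5.75
tcp_pos: [0.456, 0.1027, 0.0303]
tool_rot: [[0.905, 0.425, 0.001], [0.425, -0.905, 0.0], [0.001, 0.0, -1.0]]
force: [-0.6, -1.2, -0.2]
opening: 0.0882
grip_force: 0.0
```

Request:
{"fn": "step_arm", "kwargs": {"motion": [{"x": 0,"y": 0,"z": 0,"rx": 0,"ry": 0,"rz": 0,"grip": 1},{"x": 0,"y": 0,"z": 0,"rx": 0,"ry": 0,"rz": 0,"grip": 1},{"x": 0,"y": 0,"z": 0,"rx": 0,"ry": 0,"rz": 0,"grip": 1},{"x": 0,"y": 0,"z": 0,"rx": 0,"ry": 0,"rz": 0,"grip": 1},{"x": 0,"y": 0,"z": 0,"rx": 0,"ry": 0,"rz": 0,"grip": 1},{"x": 0,"y": 0,"z": 0,"rx": 0,"ry": 0,"rz": 0,"grip": 1},{"x": 0,"y": 0,"z": 0,"rx": 0,"ry": 0,"rz": 0,"grip": 1}], "grip_force": 35}}

```text
time_s: 6.45
tcp_pos: [0.4555, 0.1035, 0.03]
tool_rot: [[0.905, 0.425, 0.0], [0.425, -0.905, 0.001], [0.0, -0.001, -1.0]]
force: [-1.2, 1.3, 1.4]
opening: 0.035
grip_force: 35.0
```

Request:
{"fn": "step_arm", "kwargs": {"motion": [{"x": 0,"y": 0,"z": -0.01,"rx": 0,"ry": 0,"rz": 0,"grip": 1},{"x": 0,"y": 0,"z": -0.02,"rx": 0,"ry": 0,"rz": 0,"grip": 1},{"x": 0,"y": 0,"z": -0.025,"rx": 0,"ry": 0,"rz": 0,"grip": 1},{"x": 0,"y": 0,"z": -0.025,"rx": 0,"ry": 0,"rz": 0,"grip": 1},{"x": 0,"y": 0,"z": -0.025,"rx": 0,"ry": 0,"rz": 0,"grip": 1},{"x": 0,"y": 0,"z": -0.025,"rx": 0,"ry": 0,"rz": 0,"grip": 1},{"x": 0,"y": 0,"z": -0.025,"rx": 0,"ry": 0,"rz": 0,"grip": 1},{"x": 0,"y": 0,"z": -0.025,"rx": 0,"ry": 0,"rz": 0,"grip": 1},{"x": 0,"y": 0,"z": -0.02,"rx": 0,"ry": 0,"rz": 0,"grip": 1},{"x": 0,"y": 0,"z": 0,"rx": 0,"ry": 0,"rz": 0,"grip": 1}]}}

```text
time_s: 7.45
tcp_pos: [0.4568, 0.1028, 0.2323]
tool_rot: [[0.905, 0.424, 0.004], [0.424, -0.905, 0.0], [0.004, 0.002, -1.0]]
force: [1.2, 1.0, -4.5]
opening: 0.0349
grip_force: 35.0
```

Request:
{"fn": "step_arm", "kwargs": {"motion": [{"x": -0.008,"y": 0.016,"z": 0,"rx": 0,"ry": 0,"rz": 0,"grip": 1},{"x": -0.0173,"y": 0.035,"z": 0,"rx": 0,"ry": 0,"rz": 0,"grip": 1},{"x": -0.0173,"y": 0.035,"z": 0,"rx": 0,"ry": 0,"rz": 0,"grip": 1},{"x": -0.0173,"y": 0.035,"z": 0,"rx": 0,"ry": 0,"rz": 0,"grip": 1},{"x": -0.0173,"y": 0.035,"z": 0,"rx": 0,"ry": 0,"rz": 0,"grip": 1},{"x": -0.0173,"y": 0.035,"z": 0,"rx": 0,"ry": 0,"rz": 0,"grip": 1},{"x": -0.0173,"y": 0.035,"z": 0,"rx": 0,"ry": 0,"rz": 0,"grip": 1},{"x": -0.0173,"y": 0.035,"z": 0,"rx": 0,"ry": 0,"rz": 0,"grip": 1},{"x": -0.0095,"y": 0.0187,"z": 0,"rx": 0,"ry": 0,"rz": 0,"grip": 1},{"x": 0,"y": 0,"z": 0,"rx": 0,"ry": 0,"rz": 0,"grip": 1}]}}

```text
time_s: 8.45
tcp_pos: [0.447, -0.213, 0.2284]
tool_rot: [[0.908, 0.419, -0.003], [0.419, -0.908, -0.001], [-0.003, -0.001, -1.0]]
force: [-0.0, 0.3, -4.4]
opening: 0.0352
grip_force: 35.0
```

```bash
python3 fit.py wrist:lid:.217 top:lid:.217 wrist:lid:.217; python3 look.py w4; python3 - <<'E'
from h import *
s=sensors.observe();print(s["time_s"],s["tcp_pos"],s["force"])
E
```

```text
wrist:lid:.217 (array([ 0.4738, -0.2007]), np.float64(0.05983861878205281), 231, 0.84)
top:lid:.217 (array([ 0.4577, -0.1971]), np.float64(0.07440587839580555), 38, 0.56)
wrist:lid:.217 (array([ 0.475 , -0.1955]), np.float64(0.06005798900050074), 213, 0.74)
8.75 [ 0.449  -0.2079  0.2296] [ 0.4268 -0.9043 -0.0007] (array([ 0.51  , -0.1795,  0.375 ]), array([-0.2405, -0.09  , -0.9667]))
8.8 [ 0.4490471  -0.20813055  0.2297642 ] [ 0.07570055 -0.45125754 -4.2660923 ]
```

View pics/w4.png

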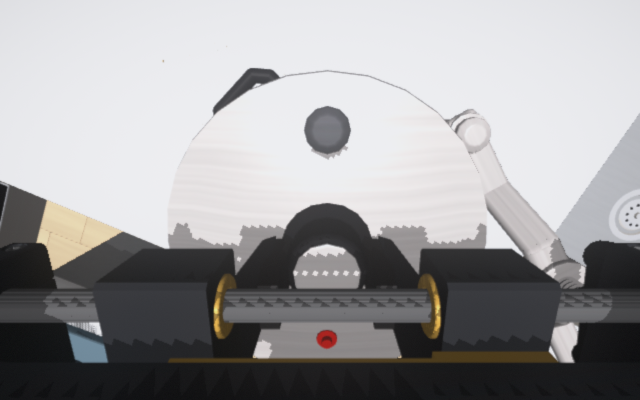

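Lid is held level; vent at (328,130), lid's far edge at (328,70), pivot at (474,130).

```bash
python3 - <<'E'
from h import *
import pickle
m=pickle.load(open("pics/w4.pkl","rb"));tx=np.array([.904,.427]);ty=np.array([.427,-.904]);tcp=np.array([.449,-.208])
for n,p,z in(("edge",(328,70),.212),("vent",(328,128),.236),("edgeL",(169,205),.212),("edgeR",(487,205),.212),("piv",(474,130),.15)):
  w=at_z(m,*p,z);d=w[:2]-tcp;print(n,w,d@tx,d@ty)
E
```

```text
edge [ 0.52957715 -0.17085601  0.212     ] 0.08870222326989606 0.0008282791932269371
vent [ 0.50578551 -0.18202028  0.236     ] 0.062427443673836215 0.0007617448499338474
edgeL [ 0.43232171 -0.12258704  0.212     ] 0.021394155789277166 -0.08433494359943988
edgeR [ 0.50512129 -0.27674425  0.212     ] 0.021379849238187518 0.08610858956182788
piv [ 0.54530261 -0.27593353  0.15      ] 0.058049942862382305 0.10253312603292078
```

Request:
{"fn": "step_arm", "kwargs": {"motion": [{"x": 0.0007,"y": 0.0005,"z": 0.012,"rx": 0,"ry": 0,"rz": 0,"grip": 1},{"x": 0,"y": 0,"z": 0.015,"rx": 0,"ry": 0,"rz": 0,"grip": 1},{"x": 0,"y": 0,"z": 0.015,"rx": 0,"ry": 0,"rz": 0,"grip": 1},{"x": 0,"y": 0,"z": 0.015,"rx": 0,"ry": 0,"rz": 0,"grip": 1},{"x": 0,"y": 0,"z": 0.01,"rx": 0,"ry": 0,"rz": 0,"grip": 1},{"x": 0,"y": 0,"z": 0.01,"rx": 0,"ry": 0,"rz": 0,"grip": 1},{"x": 0,"y": 0,"z": 0.008,"rx": 0,"ry": 0,"rz": 0,"grip": 1},{"x": 0,"y": 0,"z": 0.005,"rx": 0,"ry": 0,"rz": 0,"grip": 1},{"x": 0,"y": 0,"z": 0,"rx": 0,"ry": 0,"rz": 0,"grip": 1},{"x": 0,"y": 0,"z": 0,"rx": 0,"ry": 0,"rz": 0,"grip": 1}]}}

```text
time_s: 9.8
tcp_pos: [0.4501, -0.2095, 0.1402]
tool_rot: [[0.905, 0.425, 0.0], [0.425, -0.905, -0.0], [0.0, 0.0, -1.0]]
force: [0.0, -0.2, -4.1]
opening: 0.0349
grip_force: 35.0
```

Request:
{"fn": "step_arm", "kwargs": {"motion": [{"x": 0,"y": 0,"z": 0.002,"rx": 0,"ry": 0,"rz": 0,"grip": 1},{"x": 0,"y": 0,"z": 0.002,"rx": 0,"ry": 0,"rz": 0,"grip": 1},{"x": 0,"y": 0,"z": 0.002,"rx": 0,"ry": 0,"rz": 0,"grip": 1},{"x": 0,"y": 0,"z": 0,"rx": 0,"ry": 0,"rz": 0,"grip": 1}]}}

```text
time_s: 10.2
tcp_pos: [0.4496, -0.2094, 0.1337]
tool_rot: [[0.905, 0.425, -0.0], [0.425, -0.905, 0.0], [-0.0, -0.0, -1.0]]
force: [-0.8, -0.1, -2.9]
opening: 0.035
grip_force: 35.0
```

Request:
{"fn": "step_arm", "kwargs": {"motion": [{"x": 0,"y": 0,"z": 0.0015,"rx": 0,"ry": 0,"rz": 0,"grip": 1},{"x": 0,"y": 0,"z": 0.0015,"rx": 0,"ry": 0,"rz": 0,"grip": 1},{"x": 0,"y": 0,"z": 0,"rx": 0,"ry": 0,"rz": 0,"grip": 1}]}}

```text
time_s: 10.5
tcp_pos: [0.4497, -0.2094, 0.1307]
tool_rot: [[0.905, 0.425, -0.0], [0.425, -0.905, 0.0], [-0.0, -0.0, -1.0]]
force: [0.1, 1.3, -3.0]
opening: 0.0349
grip_force: 35.0
```

Request:
{"fn": "step_arm", "kwargs": {"motion": [{"x": 0,"y": 0,"z": 0.001,"rx": 0,"ry": 0,"rz": 0,"grip": 1},{"x": 0,"y": 0,"z": 0,"rx": 0,"ry": 0,"rz": 0,"grip": 1}]}}

```text
time_s: 10.7
tcp_pos: [0.4497, -0.2094, 0.1298]
tool_rot: [[0.905, 0.425, -0.0], [0.425, -0.905, 0.0], [-0.0, -0.0, -1.0]]
force: [0.3, -0.8, -3.7]
opening: 0.0351
grip_force: 35.0
```

Request:
{"fn": "step_arm", "kwargs": {"motion": [{"x": 0,"y": 0,"z": 0.001,"rx": 0,"ry": 0,"rz": 0,"grip": 1},{"x": 0,"y": 0,"z": 0.001,"rx": 0,"ry": 0,"rz": 0,"grip": 1},{"x": 0,"y": 0,"z": 0,"rx": 0,"ry": 0,"rz": 0,"grip": 1}]}}

```text
time_s: 11.0
tcp_pos: [0.4497, -0.2094, 0.1278]
tool_rot: [[0.905, 0.425, -0.0], [0.425, -0.905, 0.0], [-0.0, -0.0, -1.0]]
force: [-0.3, 0.6, -3.2]
opening: 0.0351
grip_force: 35.0
```

Request:
{"fn": "step_arm", "kwargs": {"motion": [{"x": 0,"y": 0,"z": 0.001,"rx": 0,"ry": 0,"rz": 0,"grip": 1},{"x": 0,"y": 0,"z": 0,"rx": 0,"ry": 0,"rz": 0,"grip": 1}]}}

```text
time_s: 11.2
tcp_pos: [0.4497, -0.2094, 0.1268]
tool_rot: [[0.905, 0.425, -0.0], [0.425, -0.905, 0.0], [-0.0, -0.0, -1.0]]
force: [-0.8, 0.1, -3.6]
opening: 0.0352
grip_force: 35.0
```

Request:
{"fn": "step_arm", "kwargs": {"motion": [{"x": 0,"y": 0,"z": 0.001,"rx": 0,"ry": 0,"rz": 0,"grip": 1},{"x": 0,"y": 0,"z": 0,"rx": 0,"ry": 0,"rz": 0,"grip": 1}]}}

```text
time_s: 11.4
tcp_pos: [0.4498, -0.2094, 0.1258]
tool_rot: [[0.905, 0.425, -0.0], [0.425, -0.905, 0.0], [-0.0, -0.0, -1.0]]
force: [-0.3, -0.8, -4.8]
opening: 0.0348
grip_force: 35.0
```

Request:
{"fn": "step_arm", "kwargs": {"motion": [{"x": 0,"y": 0,"z": 0.001,"rx": 0,"ry": 0,"rz": 0,"grip": 1},{"x": 0,"y": 0,"z": 0,"rx": 0,"ry": 0,"rz": 0,"grip": 1}]}}

```text
time_s: 11.6
tcp_pos: [0.4499, -0.2094, 0.1249]
tool_rot: [[0.905, 0.425, 0.0], [0.425, -0.905, -0.0], [0.0, 0.0, -1.0]]
force: [0.4, -0.5, -3.6]
opening: 0.0352
grip_force: 35.0
```

Request:
{"fn": "step_arm", "kwargs": {"motion": [{"x": 0,"y": 0,"z": 0.001,"rx": 0,"ry": 0,"rz": 0,"grip": 1},{"x": 0,"y": 0,"z": 0,"rx": 0,"ry": 0,"rz": 0,"grip": 1}]}}

```text
time_s: 11.8
tcp_pos: [0.4499, -0.2095, 0.1242]
tool_rot: [[0.905, 0.425, 0.0], [0.425, -0.905, -0.0], [0.0, 0.0, -1.0]]
force: [-0.7, 0.4, 1.1]
opening: 0.0351
grip_force: 35.0
```

Request:
{"fn": "step_arm", "kwargs": {"motion": [{"x": 0,"y": 0,"z": 0.001,"rx": 0,"ry": 0,"rz": 0,"grip": 1},{"x": 0,"y": 0,"z": 0,"rx": 0,"ry": 0,"rz": 0,"grip": 1}]}}

```text
time_s: 12.0
tcp_pos: [0.4499, -0.2095, 0.1234]
tool_rot: [[0.905, 0.425, 0.0], [0.425, -0.905, -0.0], [-0.0, 0.0, -1.0]]
force: [-1.6, 1.3, 6.9]
opening: 0.0351
grip_force: 35.0
```

```bash
python3 look.py w5; python3 - <<'E'
from h import *
im=imaging.read_camera("scene");cv2.imwrite("pics/s5.png",cv2.resize(im[130:280,340:500],None,fx=4,fy=4,interpolation=cv2.INTER_CUBIC)[...,::-1])
E
```

```text
12.0 [ 0.4499 -0.2095  0.1234] [ 0.4248 -0.9053  0.0003] (array([ 0.5109, -0.181 ,  0.2687]), array([-0.2401, -0.0902, -0.9668]))
```

View pics/s5.png

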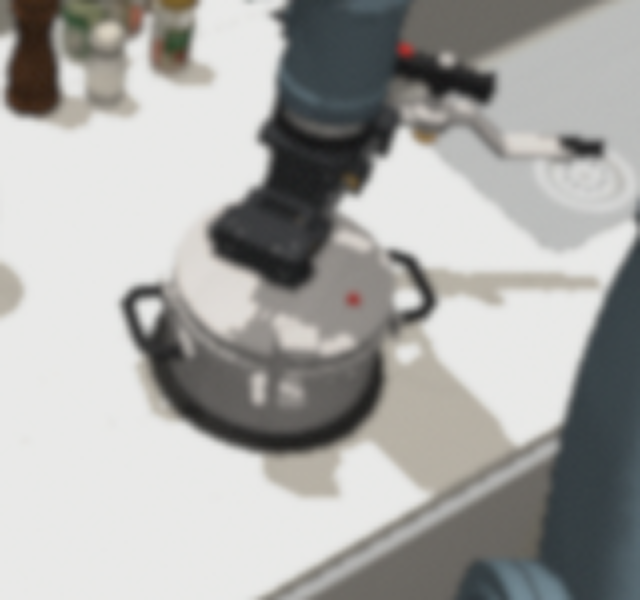

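The lid sits evenly on the rim, with the gripper above it and the bar still out (knob upper right); the force rose to +7 N, so it rests on the seal. Release.

Request:
{"fn": "step_arm", "kwargs": {"motion": [{"x": 0,"y": 0,"z": -0.001,"rx": 0,"ry": 0,"rz": 0,"grip": 1},{"x": 0,"y": 0,"z": 0,"rx": 0,"ry": 0,"rz": 0,"grip": -0.2},{"x": 0,"y": 0,"z": 0,"rx": 0,"ry": 0,"rz": 0,"grip": -0.4},{"x": 0,"y": 0,"z": 0,"rx": 0,"ry": 0,"rz": 0,"grip": -0.4},{"x": 0,"y": 0,"z": 0,"rx": 0,"ry": 0,"rz": 0,"grip": -0.4},{"x": 0,"y": 0,"z": -0.01,"rx": 0,"ry": 0,"rz": 0,"grip": -0.4},{"x": 0,"y": 0,"z": -0.02,"rx": 0,"ry": 0,"rz": 0,"grip": -0.4},{"x": 0,"y": 0,"z": -0.03,"rx": 0,"ry": 0,"rz": 0,"grip": -0.4},{"x": 0,"y": 0,"z": -0.04,"rx": 0,"ry": 0,"rz": 0,"grip": -0.4},{"x": 0,"y": 0,"z": -0.04,"rx": 0,"ry": 0,"rz": 0,"grip": -0.4}]}}

```text
time_s: 13.1
tcp_pos: [0.4495, -0.2091, 0.2659]
tool_rot: [[0.905, 0.425, -0.0], [0.425, -0.905, 0.0], [-0.0, -0.0, -1.0]]
force: [0.4, 0.4, -0.1]
opening: 0.0619
grip_force: 0.0
```

Request:
{"fn": "step_arm", "kwargs": {"motion": [{"x": 0,"y": 0,"z": -0.035,"rx": 0,"ry": 0,"rz": 0,"grip": -0.4},{"x": -0.0079,"y": 0.0316,"z": -0.03,"rx": 0,"ry": 0,"rz": 0,"grip": -0.4},{"x": -0.0079,"y": 0.0316,"z": 0,"rx": 0,"ry": 0,"rz": 0,"grip": -0.4},{"x": -0.0079,"y": 0.0316,"z": 0,"rx": 0,"ry": 0,"rz": 0,"grip": -0.4},{"x": -0.0079,"y": 0.0316,"z": 0,"rx": 0,"ry": 0,"rz": 0,"grip": -0.4},{"x": -0.0079,"y": 0.0316,"z": 0,"rx": 0,"ry": 0,"rz": 0,"grip": -0.4},{"x": 0,"y": 0,"z": 0,"rx": 0,"ry": 0,"rz": 0,"grip": -0.4},{"x": 0,"y": 0,"z": 0,"rx": 0,"ry": 0,"rz": 0,"grip": -0.4},{"x": 0,"y": 0,"z": 0,"rx": 0,"ry": 0,"rz": 0,"grip": -0.4},{"x": 0,"y": 0,"z": 0,"rx": 0,"ry": 0,"rz": 0,"grip": -0.4}]}}

```text
time_s: 14.1
tcp_pos: [0.4815, -0.3679, 0.3294]
tool_rot: [[0.904, 0.427, 0.0], [0.427, -0.904, 0.0], [0.0, -0.0, -1.0]]
force: [0.5, -0.2, -1.1]
opening: 0.0615
grip_force: 0.0
```

```bash
python3 look.py w6 knob_grip:.233 spindle:.233 lid:.118; python3 fit.py wrist:lid:.117
```

```text
14.1 [ 0.4815 -0.3679  0.3294] [ 0.4266 -0.9044 -0.    ] (array([ 0.5423, -0.3394,  0.4748]), array([-0.2397, -0.0902, -0.9669]))
knob_grip 0.61 [325.4 204.5  30.2 104.3] [ 0.4809 -0.3674  0.233 ]
spindle 0.83 [327.  204.6  34.3 104.4] [ 0.4814 -0.3685  0.233 ]
spindle 0.44 [323.8 204.3  30.  106.3] [ 0.4805 -0.3661  0.233 ]
lid 0.63 [188.2 136.6 149.7 162.7] [ 0.4575 -0.21    0.118 ]
lid 0.23 [324.6 204.9  36.5 105.5] [ 0.4508 -0.38    0.118 ]
wrist:lid:.117 None
```

View pics/w6.png

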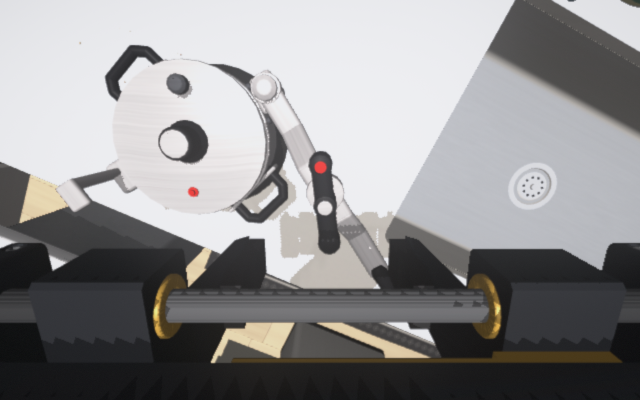

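Knob: wing ends (320,155) and (329,249), red dot (320,167), cap (325,208); pivot (266,86); the lid sits in the pot, centred near (193,135).

```bash
python3 - <<'E'
from h import *
import pickle
np.set_printoptions(precision=4,suppress=True)
m=pickle.load(open("pics/w6.pkl","rb"))
a=at_z(m,320.5,153,.230)[:2];b=at_z(m,329.5,252,.230)[:2];print(a,b,(a+b)/2,np.linalg.norm(a-b),np.degrees(np.arctan2(*(a-b)[::-1])))
c=(a+b)/2
for z in(.145,.15):
  p=at_z(m,266,86,z)[:2];d=c-p;print(p,np.linalg.norm(d),np.degrees(np.arctan2(d[1],d[0])))
print("lid boss",at_z(m,177,143,.1485),"vent",at_z(m,178,82,.1305))
m=pickle.load(open("pics/w4.pkl","rb"));print(at_z(m,474,130,.15))
m=pickle.load(open("pics/w2.pkl","rb"));print(at_z(m,381,69,.15))
s=sensors.observe();print(s["tcp_pos"],s["joints"])
E
```

```text
[ 0.5158 -0.3467] [ 0.4442 -0.3884] [ 0.48   -0.3676] 0.08287457586598489 30.191679811124484
[ 0.5431 -0.2732] 0.11355091839432394 -123.76629325059658
[ 0.5431 -0.2742] 0.11271187376978371 -124.04500586041596
lid boss [ 0.4538 -0.2128  0.1485] vent [ 0.5083 -0.1874  0.1305]
[ 0.5453 -0.2759  0.15  ]
[ 0.5418 -0.27    0.15  ]
[ 0.4812 -0.369   0.329 ] [ 43.8528  22.7013 -14.4989  88.351    5.9151  69.6953 -36.4567]
```

Request:
{"fn": "step_arm", "kwargs": {"motion": [{"x": 0,"y": -0.001,"z": 0,"rx": 0,"ry": 0,"rz": -0.085,"grip": -0.4},{"x": 0,"y": 0,"z": 0.02,"rx": 0,"ry": 0,"rz": 0,"grip": -0.4},{"x": 0,"y": 0,"z": 0.025,"rx": 0,"ry": 0,"rz": 0,"grip": -0.4},{"x": 0,"y": 0,"z": 0.025,"rx": 0,"ry": 0,"rz": 0,"grip": -0.4},{"x": 0,"y": 0,"z": 0.02,"rx": 0,"ry": 0,"rz": 0,"grip": -0.4},{"x": 0,"y": 0,"z": 0.016,"rx": 0,"ry": 0,"rz": 0,"grip": -0.4},{"x": 0,"y": 0,"z": 0.01,"rx": 0,"ry": 0,"rz": 0,"grip": -0.4},{"x": 0,"y": 0,"z": 0.01,"rx": 0,"ry": 0,"rz": 0,"grip": -0.4},{"x": 0,"y": 0,"z": 0,"rx": 0,"ry": 0,"rz": 0,"grip": -0.4},{"x": 0,"y": 0,"z": 0,"rx": 0,"ry": 0,"rz": 0,"grip": -0.4}]}}

```text
time_s: 15.4
tcp_pos: [0.4811, -0.3685, 0.2033]
tool_rot: [[0.866, 0.5, 0.001], [0.5, -0.866, -0.0], [0.0, 0.001, -1.0]]
force: [0.0, -0.7, 0.0]
opening: 0.0614
grip_force: 0.0
```

Request:
{"fn": "step_arm", "kwargs": {"motion": [{"x": 0,"y": 0,"z": 0,"rx": 0,"ry": 0,"rz": 0,"grip": 0.2},{"x": 0,"y": 0,"z": 0,"rx": 0,"ry": 0,"rz": 0,"grip": 0.5},{"x": 0,"y": 0,"z": 0,"rx": 0,"ry": 0,"rz": 0,"grip": 1},{"x": 0,"y": 0,"z": 0,"rx": 0,"ry": 0,"rz": 0,"grip": 1},{"x": 0,"y": 0,"z": 0,"rx": 0,"ry": 0,"rz": 0,"grip": 1},{"x": 0,"y": 0,"z": 0,"rx": 0,"ry": 0,"rz": 0,"grip": 1}], "grip_force": 30}}

```text
time_s: 16.0
tcp_pos: [0.4809, -0.3679, 0.203]
tool_rot: [[0.866, 0.5, 0.0], [0.5, -0.866, 0.001], [0.0, -0.001, -1.0]]
force: [-0.3, 0.5, -0.4]
opening: 0.0171
grip_force: 30.0
```

Request:
{"fn": "step_arm", "kwargs": {"motion": [{"x": -0.0045,"y": -0.0103,"z": 0,"rx": 0,"ry": 0,"rz": 0.1,"grip": 1},{"x": -0.0045,"y": -0.0103,"z": 0,"rx": 0,"ry": 0,"rz": 0.1,"grip": 1},{"x": -0.0045,"y": -0.0103,"z": 0,"rx": 0,"ry": 0,"rz": 0.1,"grip": 1},{"x": 0,"y": 0,"z": 0,"rx": 0,"ry": 0,"rz": 0,"grip": 1}]}}

```text
time_s: 16.4
tcp_pos: [0.4551, -0.3451, 0.2029]
tool_rot: [[0.975, 0.221, -0.001], [0.221, -0.975, 0.0], [-0.001, -0.0, -1.0]]
force: [0.3, 0.8, -1.2]
opening: 0.0168
grip_force: 30.0
```

```bash
cat > st.py <<'E'
from h import *
np.set_printoptions(precision=4,suppress=True)
s=sensors.observe();P=np.array([.543,-.274]);t=np.array(s["tcp_pos"]);d=t[:2]-P;R=np.array(s["tool_rot"])
print(s["time_s"],t,"r",np.linalg.norm(d),"bar",np.degrees(np.arctan2(d[1],d[0]))%360,"toolx",np.degrees(np.arctan2(R[1,0],R[0,0])),"F",s["force"],"M",s["wrist_torque"],"j",s["joints"],s["opening"],s["grip_force"])
E
python3 st.py
```

```text
16.4 [ 0.4551 -0.3451  0.2029] r 0.11299390552124838 bar 218.96538825366642 toolx 12.795611683241097 F [ 0.3216  0.8098 -1.1835] M [ 0.0815  0.0512 -0.1049] j [ 41.2142  25.9851 -11.2223 101.7225   6.1522  52.9391 -49.8242] 0.01678845448687149 30.000928435474634
```

Request:
{"fn": "step_arm", "kwargs": {"motion": [{"x": -0.0045,"y": -0.0103,"z": 0,"rx": 0,"ry": 0,"rz": 0.1,"grip": 1},{"x": -0.0045,"y": -0.0103,"z": 0,"rx": 0,"ry": 0,"rz": 0.1,"grip": 1},{"x": -0.0045,"y": -0.0103,"z": 0,"rx": 0,"ry": 0,"rz": 0.1,"grip": 1},{"x": -0.0045,"y": -0.0103,"z": 0,"rx": 0,"ry": 0,"rz": 0.1,"grip": 1},{"x": -0.0045,"y": -0.0103,"z": 0,"rx": 0,"ry": 0,"rz": 0.1,"grip": 1},{"x": -0.0045,"y": -0.0103,"z": 0,"rx": 0,"ry": 0,"rz": 0.1,"grip": 1},{"x": -0.0045,"y": -0.0103,"z": 0,"rx": 0,"ry": 0,"rz": 0.1,"grip": 1},{"x": -0.0045,"y": -0.0103,"z": 0,"rx": 0,"ry": 0,"rz": 0.1,"grip": 1},{"x": 0,"y": 0,"z": 0,"rx": 0,"ry": 0,"rz": 0,"grip": 1}]}}

```text
time_s: 17.3
tcp_pos: [0.4304, -0.2608, 0.2028]
tool_rot: [[0.84, -0.542, -0.002], [-0.542, -0.84, 0.001], [-0.003, 0.001, -1.0]]
force: [-4.7, 1.5, 3.0]
opening: 0.0169
grip_force: 30.0
```

```bash
python3 st.py
```

```text
17.3 [ 0.4304 -0.2608  0.2028] r 0.11332892160049475 bar 173.33014073237368 toolx -32.85372669470777 F [-4.7037  1.4553  2.9744] M [ 0.3256  0.9865 -0.0749] j [ 28.8026  19.3546  -3.3049 111.7619   1.4736  49.0725 -98.1379] 0.016853916538453802 30.00069770962
```

Request:
{"fn": "step_arm", "kwargs": {"motion": [{"x": -0.0045,"y": -0.0103,"z": 0,"rx": 0,"ry": 0,"rz": 0.1,"grip": 1},{"x": -0.0045,"y": -0.0103,"z": 0,"rx": 0,"ry": 0,"rz": 0.1,"grip": 1},{"x": -0.0045,"y": -0.0103,"z": 0,"rx": 0,"ry": 0,"rz": 0.1,"grip": 1},{"x": -0.0045,"y": -0.0103,"z": 0,"rx": 0,"ry": 0,"rz": 0.1,"grip": 1},{"x": 0,"y": 0,"z": 0,"rx": 0,"ry": 0,"rz": 0,"grip": 1}]}}

```text
time_s: 17.8
tcp_pos: [0.4448, -0.2179, 0.2028]
tool_rot: [[0.563, -0.826, -0.002], [-0.826, -0.563, 0.002], [-0.003, 0.001, -1.0]]
force: [-5.2, 3.4, 5.1]
opening: 0.0171
grip_force: 30.0
```

```bash
python3 st.py
```

```text
17.8 [ 0.4448 -0.2179  0.2028] r 0.1130972210936627 bar 150.26601506436768 toolx -55.713458513106566 F [-5.2498  3.3862  5.1378] M [ 0.7962  1.0044 -0.0843] j [  20.8863   18.5291    0.0394  113.0196   -0.0679   48.6034 -124.7447] 0.017087917885014448 30.00067150220275
```

Request:
{"fn": "step_arm", "kwargs": {"motion": [{"x": -0.0019,"y": -0.0041,"z": 0,"rx": 0,"ry": 0,"rz": 0.04,"grip": 1},{"x": -0.0019,"y": -0.0041,"z": 0,"rx": 0,"ry": 0,"rz": 0.04,"grip": 1},{"x": 0,"y": 0,"z": 0,"rx": 0,"ry": 0,"rz": 0,"grip": 1}]}}

```text
time_s: 18.1
tcp_pos: [0.4492, -0.2109, 0.2028]
tool_rot: [[0.496, -0.868, -0.003], [-0.868, -0.496, 0.002], [-0.003, 0.001, -1.0]]
force: [-4.5, 3.9, 4.2]
opening: 0.0172
grip_force: 30.0
```

```bash
python3 st.py
```

```text
18.1 [ 0.4492 -0.2109  0.2028] r 0.11305517786525575 bar 146.0617598475654 toolx -60.25309071020977 F [-4.5273  3.9147  4.166 ] M [ 0.8553  1.013  -0.068 ] j [  19.37     18.6152    0.7272  112.9119   -0.3542   48.644  -129.959 ] 0.01716399260537572 30.00037483870983
```

Request:
{"fn": "step_arm", "kwargs": {"motion": [{"x": -0.0019,"y": -0.0041,"z": 0,"rx": 0,"ry": 0,"rz": 0.04,"grip": 1},{"x": 0,"y": 0,"z": 0,"rx": 0,"ry": 0,"rz": 0,"grip": 1}]}}

```text
time_s: 18.3
tcp_pos: [0.4502, -0.2094, 0.2027]
tool_rot: [[0.46, -0.888, -0.005], [-0.888, -0.46, -0.001], [-0.002, 0.005, -1.0]]
force: [-9.6, -0.9, 5.8]
opening: 0.0174
grip_force: 30.0
```

```bash
python3 st.py
```

```text
18.3 [ 0.4502 -0.2094  0.2027] r 0.11305852913802585 bar 145.13492220684972 toolx -62.63497118973964 F [-9.593  -0.9478  5.7711] M [-0.22    1.85    0.0131] j [  18.6437   18.6808    1.2247  112.8411   -0.3475   48.7409 -132.6003] 0.01737397752399728 30.000168476253748
```

Request:
{"fn": "step_arm", "kwargs": {"motion": [{"x": -0.001,"y": -0.0022,"z": 0,"rx": 0,"ry": 0,"rz": 0,"grip": 1},{"x": -0.001,"y": -0.0022,"z": 0,"rx": 0,"ry": 0,"rz": 0,"grip": 1},{"x": 0,"y": 0,"z": 0,"rx": 0,"ry": 0,"rz": 0,"grip": 1}]}}

```text
time_s: 18.6
tcp_pos: [0.4505, -0.209, 0.2026]
tool_rot: [[0.458, -0.889, -0.009], [-0.889, -0.458, -0.004], [-0.001, 0.01, -1.0]]
force: [-16.4, -10.1, 10.8]
opening: 0.0169
grip_force: 30.0
```

```bash
python3 st.py;python3 look.py w7; python3 - <<'E'
from h import *
im=imaging.read_camera("scene");a=cv2.resize(im[130:280,340:500],None,fx=3,fy=3,interpolation=cv2.INTER_CUBIC)
im=imaging.read_camera("top");b=cv2.resize(im[170:270,360:460],None,fx=3,fy=4.5,interpolation=cv2.INTER_CUBIC)
cv2.imwrite("pics/s7.png",np.hstack([a,b])[...,::-1])
E
```

```text
18.6 [ 0.4505 -0.209   0.2026] r 0.11304719248068494 bar 144.89315940088926 toolx -62.75639341145579 F [-16.4076 -10.0727  10.7981] M [-1.9167  3.2954  0.0886] j [  18.3241   18.7671    1.3502  112.7341   -0.0747   48.9184 -133.1028] 0.016916266177241356 29.999859854578972
18.6 [ 0.4505 -0.209   0.2026] [-0.889  -0.4578  0.0098] (array([ 0.4827, -0.2683,  0.348 ]), array([-0.1068,  0.2324, -0.967 ]))
```

View pics/s7.png

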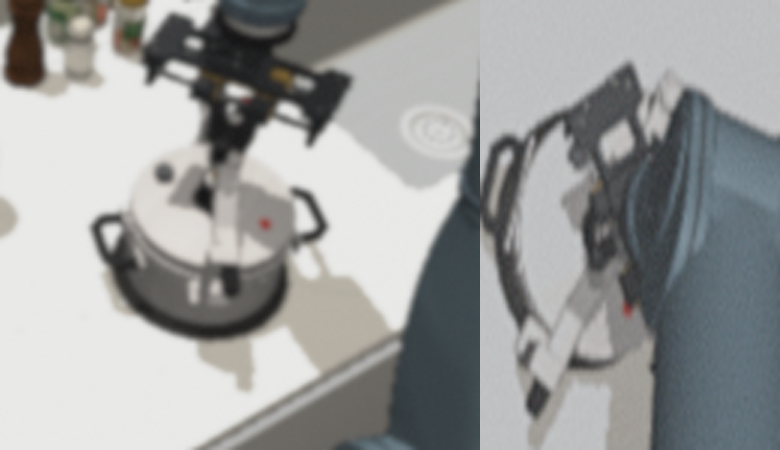

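The top view (right half) shows the bar across the lid with its tip by the catch at (535,390), and the knob is within 1 mm of the fitted mouth centre while 18 N barely moves it: the bar is home. Next I release, turn back half a turn, and regrip.

Request:
{"fn": "step_arm", "kwargs": {"motion": [{"x": 0.0015,"y": 0.003,"z": 0,"rx": 0,"ry": 0,"rz": 0,"grip": 1},{"x": 0,"y": 0,"z": 0,"rx": 0,"ry": 0,"rz": 0,"grip": -0.1},{"x": 0,"y": 0,"z": 0,"rx": 0,"ry": 0,"rz": 0,"grip": -0.3},{"x": 0,"y": 0,"z": 0,"rx": 0,"ry": 0,"rz": 0,"grip": -0.3},{"x": 0,"y": 0,"z": -0.01,"rx": 0,"ry": 0,"rz": 0,"grip": -0.3},{"x": 0,"y": 0,"z": -0.025,"rx": 0,"ry": 0,"rz": 0,"grip": -0.3},{"x": 0,"y": 0,"z": -0.025,"rx": 0,"ry": 0,"rz": -0.1,"grip": -0.3},{"x": 0,"y": 0,"z": 0,"rx": 0,"ry": 0,"rz": -0.14,"grip": -0.3},{"x": 0,"y": 0,"z": 0,"rx": 0,"ry": 0,"rz": -0.14,"grip": -0.3},{"x": 0,"y": 0,"z": 0,"rx": 0,"ry": 0,"rz": -0.14,"grip": -0.3}]}}

```text
time_s: 19.75
tcp_pos: [0.4541, -0.2068, 0.264]
tool_rot: [[0.843, -0.539, 0.001], [-0.539, -0.843, -0.001], [0.002, -0.0, -1.0]]
force: [1.1, 0.7, -1.1]
opening: 0.0572
grip_force: 0.0
```

Request:
{"fn": "step_arm", "kwargs": {"motion": [{"x": 0,"y": 0,"z": 0,"rx": 0,"ry": 0,"rz": -0.145,"grip": -0.3},{"x": 0,"y": 0,"z": 0,"rx": 0,"ry": 0,"rz": -0.145,"grip": -0.3},{"x": 0,"y": 0,"z": 0,"rx": 0,"ry": 0,"rz": -0.145,"grip": -0.3},{"x": 0,"y": 0,"z": 0,"rx": 0,"ry": 0,"rz": -0.145,"grip": -0.3},{"x": 0,"y": 0,"z": 0,"rx": 0,"ry": 0,"rz": -0.145,"grip": -0.3},{"x": 0,"y": 0,"z": 0,"rx": 0,"ry": 0,"rz": -0.145,"grip": -0.3},{"x": 0,"y": 0,"z": 0,"rx": 0,"ry": 0,"rz": -0.145,"grip": -0.3},{"x": 0,"y": 0,"z": 0,"rx": 0,"ry": 0,"rz": -0.145,"grip": -0.3},{"x": 0,"y": 0,"z": 0,"rx": 0,"ry": 0,"rz": -0.145,"grip": -0.3},{"x": 0,"y": 0,"z": 0,"rx": 0,"ry": 0,"rz": -0.145,"grip": -0.3}]}}

```text
time_s: 20.75
tcp_pos: [0.454, -0.2069, 0.2638]
tool_rot: [[0.636, 0.771, 0.001], [0.771, -0.636, -0.001], [0.0, 0.001, -1.0]]
force: [0.8, 0.2, 0.3]
opening: 0.0571
grip_force: 0.0
```

Request:
{"fn": "step_arm", "kwargs": {"motion": [{"x": 0,"y": 0,"z": 0,"rx": 0,"ry": 0,"rz": -0.145,"grip": -0.3},{"x": 0,"y": 0,"z": 0,"rx": 0,"ry": 0,"rz": -0.145,"grip": -0.3},{"x": 0,"y": 0,"z": 0,"rx": 0,"ry": 0,"rz": -0.145,"grip": -0.3},{"x": 0,"y": 0,"z": 0,"rx": 0,"ry": 0,"rz": -0.145,"grip": -0.3},{"x": 0,"y": 0,"z": 0,"rx": 0,"ry": 0,"rz": -0.145,"grip": -0.3},{"x": 0,"y": 0,"z": 0,"rx": 0,"ry": 0,"rz": -0.145,"grip": -0.3},{"x": 0,"y": 0,"z": 0,"rx": 0,"ry": 0,"rz": 0,"grip": -0.3},{"x": 0,"y": 0,"z": 0,"rx": 0,"ry": 0,"rz": 0,"grip": -0.3}]}}

```text
time_s: 21.55
tcp_pos: [0.4537, -0.207, 0.2634]
tool_rot: [[-0.169, 0.986, 0.001], [0.986, 0.169, -0.0], [-0.0, 0.001, -1.0]]
force: [0.3, -1.1, 0.1]
opening: 0.057
grip_force: 0.0
```

```bash
python3 st.py; python3 look.py w8 knob_grip:.233 spindle:.233
```

```text
21.55 [ 0.4537 -0.207   0.2634] r 0.11163438353411088 bar 143.1061943558718 toolx 99.71762300554182 F [ 0.3371 -1.0714  0.1335] M [-0.0425 -0.0968 -0.0089] j [ 39.4502  15.9772 -23.8672 108.0605   7.5999  57.4568  22.0239] 0.05704736858203385 0.0
21.55 [ 0.4537 -0.207   0.2634] [0.9857 0.1688 0.0006] (array([ 0.4424, -0.1408,  0.4088]), array([ 0.0229, -0.2562, -0.9666]))
knob_grip 0.68 [319.2 228.1  69.5 125.1] [ 0.4489 -0.2044  0.233 ]
spindle 0.88 [319.8 228.   70.3 128.2] [ 0.4493 -0.2043  0.233 ]
```

View pics/w8.png

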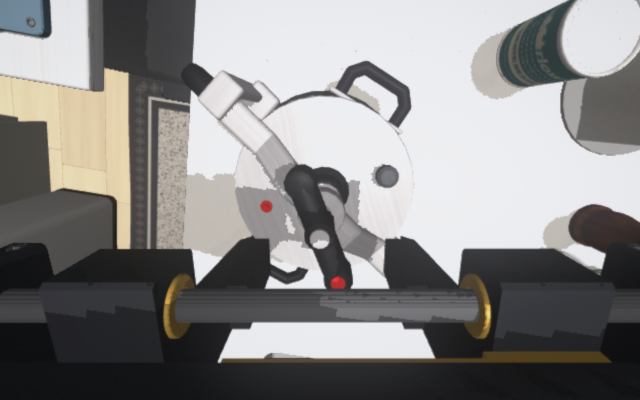

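The picture confirms it: the bar runs through its catch at (235,95), the lid sits central below, and the wings run from (300,172) to the red dot at (338,285).

Request:
{"fn": "step_arm", "kwargs": {"motion": [{"x": 0,"y": 0,"z": 0,"rx": 0,"ry": 0,"rz": -0.145,"grip": -0.3},{"x": 0,"y": 0,"z": 0,"rx": 0,"ry": 0,"rz": -0.145,"grip": -0.3},{"x": -0.0003,"y": -0.0037,"z": 0,"rx": 0,"ry": 0,"rz": -0.017,"grip": -0.3},{"x": 0,"y": 0,"z": 0,"rx": 0,"ry": 0,"rz": 0,"grip": -0.3},{"x": 0,"y": 0,"z": 0.015,"rx": 0,"ry": 0,"rz": 0,"grip": -0.3},{"x": 0,"y": 0,"z": 0.015,"rx": 0,"ry": 0,"rz": 0,"grip": -0.3},{"x": 0,"y": 0,"z": 0.015,"rx": 0,"ry": 0,"rz": 0,"grip": -0.3},{"x": 0,"y": 0,"z": 0.015,"rx": 0,"ry": 0,"rz": 0,"grip": -0.3},{"x": 0,"y": 0,"z": 0,"rx": 0,"ry": 0,"rz": 0,"grip": -0.3},{"x": 0,"y": 0,"z": 0,"rx": 0,"ry": 0,"rz": 0,"grip": -0.3}]}}

```text
time_s: 22.7
tcp_pos: [0.4503, -0.2088, 0.2032]
tool_rot: [[-0.46, 0.888, -0.0], [0.888, 0.46, 0.0], [0.0, -0.0, -1.0]]
force: [0.2, 0.2, -0.1]
opening: 0.0571
grip_force: 0.0
```

```bash
python3 st.py
```

```text
22.7 [ 0.4503 -0.2088  0.2032] r 0.11332402151058521 bar 144.867154440626 toolx 117.39504155020637 F [ 0.2349  0.1777 -0.1364] M [-0.0072 -0.0949  0.0029] j [ 40.8853  20.6289 -25.7238 111.7535  11.4967  50.0965  36.5748] 0.05707976141696461 0.0
```

Request:
{"fn": "step_arm", "kwargs": {"motion": [{"x": 0,"y": 0,"z": 0,"rx": 0,"ry": 0,"rz": 0,"grip": 0.2},{"x": 0,"y": 0,"z": 0,"rx": 0,"ry": 0,"rz": 0,"grip": 0.5},{"x": 0,"y": 0,"z": 0,"rx": 0,"ry": 0,"rz": 0,"grip": 1},{"x": 0,"y": 0,"z": 0,"rx": 0,"ry": 0,"rz": 0,"grip": 1},{"x": 0,"y": 0,"z": 0,"rx": 0,"ry": 0,"rz": 0,"grip": 1},{"x": 0,"y": 0,"z": 0,"rx": 0,"ry": 0,"rz": 0,"grip": 1}], "grip_force": 30}}

```text
time_s: 23.3
tcp_pos: [0.4499, -0.2091, 0.203]
tool_rot: [[-0.461, 0.887, -0.001], [0.887, 0.461, -0.0], [0.0, -0.001, -1.0]]
force: [-1.4, -0.9, 2.4]
opening: 0.0173
grip_force: 30.0
```

```bash
python3 st.py
```

```text
23.3 [ 0.4499 -0.2091  0.203 ] r 0.11351886397650773 bar 145.11074672945418 toolx 117.48054859416781 F [-1.3956 -0.8575  2.3568] M [-0.1733  0.3813 -0.0038] j [ 40.9156  20.6262 -25.7261 111.7837  11.538   50.098   36.6574] 0.017274678191887965 29.99983375892043
```

Request:
{"fn": "step_arm", "kwargs": {"motion": [{"x": 0,"y": 0,"z": 0.0002,"rx": 0,"ry": 0,"rz": 0.1,"grip": 1},{"x": 0,"y": 0,"z": 0.0002,"rx": 0,"ry": 0,"rz": 0.1,"grip": 1},{"x": 0,"y": 0,"z": 0.0002,"rx": 0,"ry": 0,"rz": 0.1,"grip": 1},{"x": 0,"y": 0,"z": 0.0002,"rx": 0,"ry": 0,"rz": 0.1,"grip": 1}]}}

```text
time_s: 23.7
tcp_pos: [0.4499, -0.2091, 0.2023]
tool_rot: [[-0.076, 0.997, -0.001], [0.997, 0.076, -0.0], [-0.0, -0.001, -1.0]]
force: [-2.5, -0.7, 3.5]
opening: 0.017
grip_force: 30.0
```

```bash
cat > q.py <<'E'
from h import *
s=sensors.observe();R=np.array(s["tool_rot"])
print(s["time_s"],"z",round(s["tcp_pos"][2],4),"xy",np.round(s["tcp_pos"][:2],4),"toolx",round(np.degrees(np.arctan2(R[1,0],R[0,0])),2),"F",np.round(s["force"],1),"M",np.round(s["wrist_torque"],3),"j7",round(s["joints"][6],1),"op",s["opening"])
E
python3 q.py
```

```text
23.7 z 0.2023 xy [ 0.4499 -0.2091] toolx 94.35 F [-2.5 -0.7  3.5] M [-0.14   0.329  0.072] j7 15.5 op 0.016982683292698163
```

Request:
{"fn": "step_arm", "kwargs": {"motion": [{"x": 0,"y": 0,"z": 0.0002,"rx": 0,"ry": 0,"rz": 0.1,"grip": 1},{"x": 0,"y": 0,"z": 0.0002,"rx": 0,"ry": 0,"rz": 0.1,"grip": 1},{"x": 0,"y": 0,"z": 0.0002,"rx": 0,"ry": 0,"rz": 0.1,"grip": 1},{"x": 0,"y": 0,"z": 0.0002,"rx": 0,"ry": 0,"rz": 0.1,"grip": 1}]}}

```text
time_s: 24.1
tcp_pos: [0.4499, -0.2091, 0.2015]
tool_rot: [[0.318, 0.948, -0.001], [0.948, -0.318, -0.0], [-0.001, -0.0, -1.0]]
force: [-2.4, -0.6, 3.8]
opening: 0.0171
grip_force: 30.0
```

```bash
python3 q.py
```

```text
24.1 z 0.2015 xy [ 0.4499 -0.2091] toolx 71.43 F [-2.4 -0.6  3.8] M [-0.158  0.414  0.09 ] j7 -5.5 op 0.017066032875891136
```

Request:
{"fn": "step_arm", "kwargs": {"motion": [{"x": 0,"y": 0,"z": 0.0002,"rx": 0,"ry": 0,"rz": 0.1,"grip": 1},{"x": 0,"y": 0,"z": 0.0002,"rx": 0,"ry": 0,"rz": 0.1,"grip": 1}]}}

```text
time_s: 24.3
tcp_pos: [0.4499, -0.2091, 0.2011]
tool_rot: [[0.5, 0.866, -0.001], [0.866, -0.5, -0.0], [-0.001, -0.0, -1.0]]
force: [-3.0, -1.6, 3.5]
opening: 0.017
grip_force: 30.0
```

```bash
python3 q.py
```

```text
24.3 z 0.2011 xy [ 0.4499 -0.2091] toolx 59.97 F [-3.  -1.6  3.5] M [-0.128  0.418  0.106] j7 -16.0 op 0.01695044952592675
```

Request:
{"fn": "step_arm", "kwargs": {"motion": [{"x": 0,"y": 0,"z": 0.0002,"rx": 0,"ry": 0,"rz": 0.1,"grip": 1},{"x": 0,"y": 0,"z": 0.0002,"rx": 0,"ry": 0,"rz": 0.1,"grip": 1}]}}

```text
time_s: 24.5
tcp_pos: [0.4499, -0.2091, 0.2007]
tool_rot: [[0.662, 0.749, -0.001], [0.749, -0.662, -0.0], [-0.001, -0.0, -1.0]]
force: [-2.0, -1.1, 3.9]
opening: 0.0167
grip_force: 30.0
```

```bash
python3 q.py
```

```text
24.5 z 0.2007 xy [ 0.4499 -0.2091] toolx 48.51 F [-2.  -1.1  3.9] M [-0.187  0.471  0.125] j7 -26.6 op 0.016735691794497735
```

Request:
{"fn": "step_arm", "kwargs": {"motion": [{"x": 0,"y": 0,"z": 0.0002,"rx": 0,"ry": 0,"rz": 0.1,"grip": 1},{"x": 0,"y": 0,"z": 0.0002,"rx": 0,"ry": 0,"rz": 0.1,"grip": 1}]}}

```text
time_s: 24.7
tcp_pos: [0.4499, -0.2091, 0.2003]
tool_rot: [[0.798, 0.603, -0.001], [0.603, -0.798, -0.0], [-0.001, -0.0, -1.0]]
force: [-1.7, -0.5, 3.6]
opening: 0.0168
grip_force: 30.0
```

```bash
python3 q.py
```

```text
24.7 z 0.2003 xy [ 0.4499 -0.2091] toolx 37.05 F [-1.7 -0.5  3.6] M [-0.106  0.472  0.121] j7 -37.1 op 0.016848081289675538
```

Request:
{"fn": "step_arm", "kwargs": {"motion": [{"x": 0,"y": 0,"z": 0.0002,"rx": 0,"ry": 0,"rz": 0.1,"grip": 1},{"x": 0,"y": 0,"z": 0.0002,"rx": 0,"ry": 0,"rz": 0.1,"grip": 1}]}}

```text
time_s: 24.9
tcp_pos: [0.4499, -0.2091, 0.2]
tool_rot: [[0.902, 0.432, -0.001], [0.432, -0.902, -0.0], [-0.001, 0.0, -1.0]]
force: [-1.9, -0.5, 3.9]
opening: 0.0172
grip_force: 30.0
```

```bash
python3 q.py
```

```text
24.9 z 0.2 xy [ 0.4499 -0.2091] toolx 25.59 F [-1.9 -0.5  3.9] M [-0.176  0.533  0.027] j7 -47.7 op 0.01717241795888324
```

Request:
{"fn": "step_arm", "kwargs": {"motion": [{"x": 0,"y": 0,"z": 0.0002,"rx": 0,"ry": 0,"rz": 0.1,"grip": 1},{"x": 0,"y": 0,"z": 0.0002,"rx": 0,"ry": 0,"rz": 0.1,"grip": 1}]}}

```text
time_s: 25.1
tcp_pos: [0.4499, -0.2092, 0.1996]
tool_rot: [[0.97, 0.244, -0.001], [0.244, -0.97, -0.0], [-0.001, 0.0, -1.0]]
force: [-2.3, -0.4, 3.6]
opening: 0.0169
grip_force: 30.0
```

```bash
python3 q.py
```

```text
25.1 z 0.1996 xy [ 0.4499 -0.2092] toolx 14.13 F [-2.3 -0.4  3.6] M [-0.222  0.475  0.096] j7 -58.2 op 0.01688432652644527
```

```bash
cat > av.py <<'E'
from h import *
M=[];F=[]
for _ in range(6):
    imaging.read_camera("wrist");s=sensors.observe();M.append(s["wrist_torque"]);F.append(s["force"])
R=np.array(s["tool_rot"]);M=np.array(M)
print(round(s["time_s"],2),"z",round(s["tcp_pos"][2],4),"turn",round(np.radians(117.48-np.degrees(np.arctan2(R[1,0],R[0,0]))),3),"M",M.mean(0).round(3),"sd",M.std(0).round(3),"F",np.mean(F,0).round(2),"j7",round(s["joints"][6],1))
E
python3 av.py
```

```text
25.4 z 0.1995 turn 1.797 M [-0.204  0.66  -0.034] sd [0.036 0.048 0.032] F [-3.07 -1.07  4.96] j7 -57.9
```

Request:
{"fn": "step_arm", "kwargs": {"motion": [{"x": 0,"y": 0,"z": 0.0002,"rx": 0,"ry": 0,"rz": 0.1,"grip": 1},{"x": 0,"y": 0,"z": 0.0002,"rx": 0,"ry": 0,"rz": 0.1,"grip": 1},{"x": 0,"y": 0,"z": 0.0002,"rx": 0,"ry": 0,"rz": 0.1,"grip": 1}]}}

```text
time_s: 25.7
tcp_pos: [0.45, -0.2091, 0.1989]
tool_rot: [[0.999, -0.051, -0.0], [-0.051, -0.999, -0.0], [-0.0, 0.0, -1.0]]
force: [-3.0, -0.8, 6.4]
opening: 0.0171
grip_force: 30.0
```

```bash
python3 av.py
```

```text
26.0 z 0.1989 turn 2.097 M [-0.171  0.763 -0.036] sd [0.017 0.025 0.027] F [-3.56 -1.17  6.06] j7 -73.7
```

Request:
{"fn": "step_arm", "kwargs": {"motion": [{"x": 0,"y": 0,"z": 0.0002,"rx": 0,"ry": 0,"rz": 0.1,"grip": 1},{"x": 0,"y": 0,"z": 0.0002,"rx": 0,"ry": 0,"rz": 0.1,"grip": 1},{"x": 0,"y": 0,"z": 0.0002,"rx": 0,"ry": 0,"rz": 0.1,"grip": 1}]}}

```text
time_s: 26.3
tcp_pos: [0.4499, -0.2091, 0.1984]
tool_rot: [[0.939, -0.344, -0.0], [-0.344, -0.939, -0.0], [-0.0, 0.0, -1.0]]
force: [-3.8, -1.6, 5.6]
opening: 0.0168
grip_force: 30.0
```

```bash
python3 av.py
```

```text
26.6 z 0.1983 turn 2.397 M [-0.166  0.771 -0.031] sd [0.024 0.021 0.043] F [-3.75 -0.66  6.  ] j7 -89.4
```

```bash
cat >> q.py <<'E'
print("turn",round(np.radians(117.48-np.degrees(np.arctan2(R[1,0],R[0,0]))),3),"Mz",round(s["wrist_torque"][2],3),"eff7",round(s["effort"][6],3))
E
python3 q.py|tail -1
```

```text
turn 2.397 Mz -0.053 eff7 0.025
```

Request:
{"fn": "step_arm", "kwargs": {"motion": [{"x": 0,"y": 0,"z": 0.0001,"rx": 0,"ry": 0,"rz": 0.1,"grip": 1},{"x": 0,"y": 0,"z": 0.0002,"rx": 0,"ry": 0,"rz": 0.1,"grip": 1}]}}

```text
time_s: 26.8
tcp_pos: [0.4499, -0.2092, 0.198]
tool_rot: [[0.852, -0.523, -0.0], [-0.523, -0.852, -0.0], [-0.0, 0.0, -1.0]]
force: [-4.1, -1.2, 5.4]
opening: 0.0172
grip_force: 30.0
```

```bash
python3 q.py|tail -1
```

```text
turn 2.601 Mz 0.118 eff7 1.181
```

Request:
{"fn": "step_arm", "kwargs": {"motion": [{"x": 0,"y": 0,"z": 0.0001,"rx": 0,"ry": 0,"rz": 0.1,"grip": 1},{"x": 0,"y": 0,"z": 0.0002,"rx": 0,"ry": 0,"rz": 0.1,"grip": 1}]}}

```text
time_s: 27.0
tcp_pos: [0.4499, -0.2091, 0.1976]
tool_rot: [[0.731, -0.682, -0.001], [-0.682, -0.731, -0.0], [-0.0, 0.001, -1.0]]
force: [-3.7, -0.9, 4.7]
opening: 0.017
grip_force: 30.0
```

```bash
python3 q.py|tail -1
```

```text
turn 2.801 Mz 0.078 eff7 1.114
```

Request:
{"fn": "step_arm", "kwargs": {"motion": [{"x": 0,"y": 0,"z": 0.0001,"rx": 0,"ry": 0,"rz": 0.1,"grip": 1},{"x": 0,"y": 0,"z": 0.0002,"rx": 0,"ry": 0,"rz": 0.1,"grip": 1}]}}

```text
time_s: 27.2
tcp_pos: [0.4499, -0.2091, 0.1973]
tool_rot: [[0.581, -0.814, -0.001], [-0.814, -0.581, -0.0], [-0.0, 0.001, -1.0]]
force: [-3.6, -1.7, 4.3]
opening: 0.0169
grip_force: 30.0
```

```bash
python3 q.py|tail -1
```

```text
turn 3.001 Mz 0.069 eff7 1.1
```

Request:
{"fn": "step_arm", "kwargs": {"motion": [{"x": 0,"y": 0,"z": 0.0001,"rx": 0,"ry": 0,"rz": 0.1,"grip": 1},{"x": 0,"y": 0,"z": 0.0002,"rx": 0,"ry": 0,"rz": 0.1,"grip": 1}]}}

```text
time_s: 27.4
tcp_pos: [0.4499, -0.2092, 0.197]
tool_rot: [[0.408, -0.913, -0.001], [-0.913, -0.408, -0.0], [0.0, 0.001, -1.0]]
force: [-2.6, -2.0, 4.8]
opening: 0.0169
grip_force: 30.0
```

```bash
python3 q.py|tail -1
```

```text
turn 3.201 Mz 0.088 eff7 1.084
```

Request:
{"fn": "step_arm", "kwargs": {"motion": [{"x": 0,"y": 0,"z": 0.0001,"rx": 0,"ry": 0,"rz": 0.1,"grip": 1},{"x": 0,"y": 0,"z": 0.0002,"rx": 0,"ry": 0,"rz": 0.1,"grip": 1}]}}

```text
time_s: 27.6
tcp_pos: [0.4499, -0.2091, 0.1966]
tool_rot: [[0.218, -0.976, -0.001], [-0.976, -0.218, -0.0], [0.0, 0.001, -1.0]]
force: [-3.3, -0.5, 5.7]
opening: 0.017
grip_force: 30.0
```

```bash
python3 q.py
```

```text
27.6 z 0.1966 xy [ 0.4499 -0.2091] toolx -77.39 F [-3.3 -0.5  5.7] M [-0.126  0.628  0.111] j7 -142.0 op 0.016966523975109685
turn 3.401 Mz 0.111 eff7 1.069
```

Request:
{"fn": "step_arm", "kwargs": {"motion": [{"x": 0,"y": 0,"z": 0,"rx": 0,"ry": 0,"rz": 0,"grip": -0.1},{"x": 0,"y": 0,"z": 0,"rx": 0,"ry": 0,"rz": 0,"grip": -0.3},{"x": 0,"y": 0,"z": 0,"rx": 0,"ry": 0,"rz": 0,"grip": -0.3},{"x": 0,"y": 0,"z": -0.01,"rx": 0,"ry": 0,"rz": 0,"grip": -0.3},{"x": 0,"y": 0,"z": -0.025,"rx": 0,"ry": 0,"rz": 0,"grip": -0.3},{"x": 0,"y": 0,"z": -0.025,"rx": 0,"ry": 0,"rz": -0.0966,"grip": -0.3},{"x": 0,"y": 0,"z": 0,"rx": 0,"ry": 0,"rz": -0.145,"grip": -0.3},{"x": 0,"y": 0,"z": 0,"rx": 0,"ry": 0,"rz": -0.145,"grip": -0.3},{"x": 0,"y": 0,"z": 0,"rx": 0,"ry": 0,"rz": -0.145,"grip": -0.3},{"x": 0,"y": 0,"z": 0,"rx": 0,"ry": 0,"rz": -0.145,"grip": -0.3}]}}

```text
time_s: 28.6
tcp_pos: [0.4505, -0.2089, 0.2575]
tool_rot: [[0.787, -0.617, 0.001], [-0.617, -0.787, -0.0], [0.001, -0.0, -1.0]]
force: [-0.1, 0.2, 0.5]
opening: 0.057
grip_force: 0.0
```

Request:
{"fn": "step_arm", "kwargs": {"motion": [{"x": 0,"y": 0,"z": 0,"rx": 0,"ry": 0,"rz": -0.145,"grip": -0.3},{"x": 0,"y": 0,"z": 0,"rx": 0,"ry": 0,"rz": -0.145,"grip": -0.3},{"x": 0,"y": 0,"z": 0,"rx": 0,"ry": 0,"rz": -0.145,"grip": -0.3},{"x": 0,"y": 0,"z": 0,"rx": 0,"ry": 0,"rz": -0.145,"grip": -0.3},{"x": 0,"y": 0,"z": 0,"rx": 0,"ry": 0,"rz": -0.145,"grip": -0.3},{"x": 0,"y": 0,"z": 0,"rx": 0,"ry": 0,"rz": -0.145,"grip": -0.3},{"x": 0,"y": 0,"z": 0,"rx": 0,"ry": 0,"rz": -0.145,"grip": -0.3},{"x": 0,"y": 0,"z": 0,"rx": 0,"ry": 0,"rz": -0.145,"grip": -0.3},{"x": 0,"y": 0,"z": 0,"rx": 0,"ry": 0,"rz": -0.145,"grip": -0.3},{"x": 0,"y": 0,"z": 0,"rx": 0,"ry": 0,"rz": -0.145,"grip": -0.3}]}}

```text
time_s: 29.6
tcp_pos: [0.4505, -0.2089, 0.2574]
tool_rot: [[0.708, 0.706, 0.001], [0.706, -0.708, -0.001], [0.0, 0.001, -1.0]]
force: [-0.9, -0.5, 0.8]
opening: 0.0575
grip_force: 0.0
```

Request:
{"fn": "step_arm", "kwargs": {"motion": [{"x": 0,"y": 0,"z": 0,"rx": 0,"ry": 0,"rz": -0.145,"grip": -0.3},{"x": 0,"y": 0,"z": 0,"rx": 0,"ry": 0,"rz": -0.145,"grip": -0.3},{"x": 0,"y": 0,"z": 0,"rx": 0,"ry": 0,"rz": -0.145,"grip": -0.3},{"x": 0,"y": 0,"z": 0,"rx": 0,"ry": 0,"rz": -0.145,"grip": -0.3},{"x": 0,"y": 0,"z": 0,"rx": 0,"ry": 0,"rz": -0.145,"grip": -0.3},{"x": 0,"y": 0,"z": 0,"rx": 0,"ry": 0,"rz": -0.145,"grip": -0.3},{"x": 0,"y": 0,"z": 0,"rx": 0,"ry": 0,"rz": -0.145,"grip": -0.3},{"x": 0,"y": 0,"z": 0,"rx": 0,"ry": 0,"rz": 0,"grip": -0.3}]}}

```text
time_s: 30.4
tcp_pos: [0.4504, -0.209, 0.2573]
tool_rot: [[-0.222, 0.975, 0.001], [0.975, 0.222, -0.0], [-0.001, 0.0, -1.0]]
force: [0.2, -0.1, 0.3]
opening: 0.0569
grip_force: 0.0
```

```bash
python3 q.py; python3 look.py w9 knob_grip:.225 spindle:.225; python3 - <<'E'
from h import *
import pickle
im=cv2.imread("pics/w9.png");m=pickle.load(open("pics/w9.pkl","rb"))
def blobs(n,f):
    im=cv2.imread(f"pics/{n}.png").astype(int);m=pickle.load(open(f"pics/{n}.pkl","rb"))
    k=((im[...,2]>120)&(im[...,1]<70)&(im[...,0]<70)).astype(np.uint8)
    N,_,st,c=cv2.connectedComponentsWithStats(k)
    for i in range(1,N):
        if st[i,4]>15: print(n,c[i],st[i,4],at_z(m,*c[i],.233),at_z(m,*c[i],.12))
blobs("w8",0);blobs("w9",0);blobs("w7",0)
E
```

```text
30.4 z 0.2573 xy [ 0.4504 -0.209 ] toolx 102.8 F [ 0.2 -0.1  0.3] M [-0.087 -0.058  0.004] j7 28.4 op 0.05688740663392486
turn 0.256 Mz 0.004 eff7 1.471
30.4 [ 0.4504 -0.209   0.2573] [0.9751 0.2216 0.0004] (array([ 0.4355, -0.1436,  0.4026]), array([ 0.0365, -0.2548, -0.9666]))
knob_grip 0.78 [325.1 223.8  35.8 131.6] [ 0.4484 -0.204   0.225 ]
spindle 0.6 [326.1 223.7  41.3 135.3] [ 0.4489 -0.2038  0.225 ]
w8 [266.02173913 206.05434783] 92 [ 0.41639567 -0.1962682   0.233     ] [ 0.39965371 -0.23191366  0.12      ]
w8 [337.5        282.75675676] 148 [ 0.46596135 -0.23795227  0.233     ] [ 0.48108802 -0.30039883  0.12      ]
w9 [321.43410853 183.64341085] 129 [ 0.44070987 -0.17904021  0.233     ] [ 0.44415316 -0.20268001  0.12      ]
w9 [267.82795699 202.90322581] 93 [ 0.41398    -0.19634118  0.233     ] [ 0.39961299 -0.23150873  0.12      ]
w7 [399.78947368 209.17105263] 152 [ 0.4413793  -0.25132021  0.233     ] [ 0.40073877 -0.23459353  0.12      ]
w7 [325.44954128 214.62614679] 436 [ 0.4655698 -0.2365154  0.233    ] [ 0.44870559 -0.20523738  0.12      ]
```

The knob's red dot confirms it turned about 3.3–3.4 rad, and the lid's red dot shows no sinking. Regrip and carry on.

Request:
{"fn": "step_arm", "kwargs": {"motion": [{"x": 0,"y": 0,"z": 0.015,"rx": 0,"ry": 0,"rz": 0,"grip": -0.3},{"x": 0,"y": 0,"z": 0.015,"rx": 0,"ry": 0,"rz": 0,"grip": -0.3},{"x": 0,"y": 0,"z": 0.015,"rx": 0,"ry": 0,"rz": 0,"grip": -0.3},{"x": 0,"y": 0,"z": 0.0155,"rx": 0,"ry": 0,"rz": 0,"grip": -0.3},{"x": 0,"y": 0,"z": 0,"rx": 0,"ry": 0,"rz": 0,"grip": 0},{"x": 0,"y": 0,"z": 0,"rx": 0,"ry": 0,"rz": 0,"grip": 0.5},{"x": 0,"y": 0,"z": 0,"rx": 0,"ry": 0,"rz": 0,"grip": 1},{"x": 0,"y": 0,"z": 0,"rx": 0,"ry": 0,"rz": 0,"grip": 1},{"x": 0,"y": 0,"z": 0,"rx": 0,"ry": 0,"rz": 0,"grip": 1},{"x": 0,"y": 0,"z": 0,"rx": 0,"ry": 0,"rz": 0,"grip": 1}], "grip_force": 30}}

```text
time_s: 31.55
tcp_pos: [0.4499, -0.2091, 0.1966]
tool_rot: [[-0.219, 0.976, -0.001], [0.976, 0.219, -0.0], [-0.0, -0.001, -1.0]]
force: [-2.6, -0.9, 3.8]
opening: 0.0169
grip_force: 30.0
```

```bash
python3 q.py
```

```text
31.55 z 0.1966 xy [ 0.4499 -0.2091] toolx 102.67 F [-2.6 -0.9  3.8] M [-0.062  0.565  0.034] j7 26.8 op 0.016902037501951347
turn 0.258 Mz 0.034 eff7 -0.01
```

Request:
{"fn": "step_arm", "kwargs": {"motion": [{"x": 0,"y": 0,"z": 0.0002,"rx": 0,"ry": 0,"rz": 0.1,"grip": 1},{"x": 0,"y": 0,"z": 0.0002,"rx": 0,"ry": 0,"rz": 0.1,"grip": 1}]}}

```text
time_s: 31.75
tcp_pos: [0.4499, -0.2091, 0.1962]
tool_rot: [[-0.017, 1.0, -0.0], [1.0, 0.017, -0.0], [-0.0, -0.0, -1.0]]
force: [-3.0, -0.3, 6.3]
opening: 0.0169
grip_force: 30.0
```

```bash
python3 q.py
```

```text
31.75 z 0.1962 xy [ 0.4499 -0.2091] toolx 91.0 F [-3.  -0.3  6.3] M [-0.061  0.66   0.118] j7 16.1 op 0.01692961928960666
turn 0.462 Mz 0.118 eff7 1.132
```

Request:
{"fn": "step_arm", "kwargs": {"motion": [{"x": 0,"y": 0,"z": 0.0002,"rx": 0,"ry": 0,"rz": 0.1,"grip": 1},{"x": 0,"y": 0,"z": 0.0002,"rx": 0,"ry": 0,"rz": 0.1,"grip": 1}]}}

```text
time_s: 31.95
tcp_pos: [0.45, -0.2091, 0.1959]
tool_rot: [[0.181, 0.983, -0.0], [0.983, -0.181, -0.001], [-0.001, -0.0, -1.0]]
force: [-3.8, 0.4, 6.7]
opening: 0.0174
grip_force: 30.0
```

```bash
python3 q.py
```

```text
31.95 z 0.1959 xy [ 0.45   -0.2091] toolx 79.54 F [-3.8  0.4  6.7] M [-0.117  0.682  0.177] j7 5.6 op 0.01735520310852544
turn 0.662 Mz 0.177 eff7 1.06
```

Request:
{"fn": "step_arm", "kwargs": {"motion": [{"x": 0,"y": 0,"z": 0.0002,"rx": 0,"ry": 0,"rz": 0.1,"grip": 1},{"x": 0,"y": 0,"z": 0.0002,"rx": 0,"ry": 0,"rz": 0.1,"grip": 1}]}}

```text
time_s: 32.15
tcp_pos: [0.4499, -0.2091, 0.1955]
tool_rot: [[0.373, 0.928, -0.0], [0.928, -0.373, -0.0], [-0.001, -0.0, -1.0]]
force: [-3.2, 0.2, 7.7]
opening: 0.0168
grip_force: 30.0
```

```bash
python3 q.py
```

```text
32.15 z 0.1955 xy [ 0.4499 -0.2091] toolx 68.09 F [-3.2  0.2  7.7] M [-0.02   0.744  0.2  ] j7 -4.9 op 0.016800843540317877
turn 0.862 Mz 0.2 eff7 1.049
```

Request:
{"fn": "step_arm", "kwargs": {"motion": [{"x": 0,"y": 0,"z": 0.0002,"rx": 0,"ry": 0,"rz": 0.1,"grip": 1},{"x": 0,"y": 0,"z": 0.0002,"rx": 0,"ry": 0,"rz": 0.1,"grip": 1}]}}

```text
time_s: 32.35
tcp_pos: [0.45, -0.2091, 0.1952]
tool_rot: [[0.55, 0.835, -0.0], [0.835, -0.55, -0.001], [-0.001, -0.0, -1.0]]
force: [-4.2, -1.4, 7.4]
opening: 0.0168
grip_force: 30.0
```

```bash
python3 q.py
```

```text
32.35 z 0.1952 xy [ 0.45   -0.2091] toolx 56.63 F [-4.2 -1.4  7.4] M [-0.067  0.783  0.135] j7 -15.4 op 0.016825915921880118
turn 1.062 Mz 0.135 eff7 1.037
```

Request:
{"fn": "step_arm", "kwargs": {"motion": [{"x": 0,"y": 0,"z": 0.0002,"rx": 0,"ry": 0,"rz": 0.1,"grip": 1}]}}

```text
time_s: 32.45
tcp_pos: [0.45, -0.2091, 0.195]
tool_rot: [[0.631, 0.776, -0.0], [0.776, -0.631, -0.0], [-0.001, 0.0, -1.0]]
force: [-4.3, 0.1, 8.0]
opening: 0.0171
grip_force: 30.0
```

```bash
python3 q.py|tail -1
```

```text
turn 1.162 Mz 0.214 eff7 1.031
```

Request:
{"fn": "step_arm", "kwargs": {"motion": [{"x": 0,"y": 0,"z": 0.0002,"rx": 0,"ry": 0,"rz": 0.1,"grip": 1}]}}

```text
time_s: 32.55
tcp_pos: [0.4499, -0.2091, 0.1948]
tool_rot: [[0.705, 0.709, -0.0], [0.709, -0.705, -0.0], [-0.001, 0.0, -1.0]]
force: [-4.3, -0.0, 7.4]
opening: 0.0169
grip_force: 30.0
```

```bash
python3 q.py|tail -1
```

```text
turn 1.262 Mz 0.161 eff7 1.025
```

Request:
{"fn": "step_arm", "kwargs": {"motion": [{"x": 0,"y": 0,"z": 0.0002,"rx": 0,"ry": 0,"rz": 0.1,"grip": 1}]}}

```text
time_s: 32.65
tcp_pos: [0.45, -0.2091, 0.1946]
tool_rot: [[0.772, 0.635, -0.0], [0.635, -0.772, -0.0], [-0.001, 0.0, -1.0]]
force: [-3.9, 0.1, 7.8]
opening: 0.0171
grip_force: 30.0
```

```bash
python3 q.py
```

```text
32.65 z 0.1946 xy [ 0.45   -0.2091] toolx 39.45 F [-3.9  0.1  7.8] M [-0.014  0.848  0.195] j7 -31.1 op 0.01708826045217311
turn 1.362 Mz 0.195 eff7 1.019
```

```bash
cat > dot.py <<'E'
from h import *
def cen(im):  # RGB float, redness centroid in window
    im=im.astype(float);r=np.clip(im[...,0]-(im[...,1]+im[...,2])/2-25,0,None)
    y,x=np.mgrid[:r.shape[0],:r.shape[1]];return (x*r).sum()/r.sum(),(y*r).sum()/r.sum(),r.sum()
def crop(im): return im[198:211,421:436]
s7=cv2.imread("pics/s7.png")[:450,:480,::-1]; s7=cv2.resize(cv2.resize(s7,(160,150),interpolation=cv2.INTER_AREA),None,fx=1,fy=1)
full=np.zeros((400,640,3),np.uint8);full[130:280,340:500]=s7
print("s7",cen(crop(full)))
for _ in range(5):
    im=imaging.read_camera("scene")
    a=cv2.resize(im[130:280,340:500],None,fx=3,fy=3,interpolation=cv2.INTER_CUBIC);f=im.copy();f[130:280,340:500]=cv2.resize(a,(160,150),interpolation=cv2.INTER_AREA)
    print("now",cen(crop(f)))
m=imaging.camera_model("scene")
for z in(.118,.116):print(proj(m,[.3997,-.2315,z]))
E
python3 dot.py
```

```text
s7 (np.float64(6.896), np.float64(6.1696), np.float64(312.5))
now (np.float64(6.8193979933110365), np.float64(6.804347826086956), np.float64(299.0))
now (np.float64(6.760984182776801), np.float64(6.801405975395431), np.float64(284.5))
now (np.float64(6.823140495867769), np.float64(6.801652892561983), np.float64(302.5))
now (np.float64(6.81), np.float64(6.795), np.float64(300.0))
now (np.float64(6.8172757475083055), np.float64(6.812292358803987), np.float64(301.0))
[427.23508401 203.309502  ]
[427.11409744 203.72889805]
```

```bash
cat > d5.py <<'E'
import re
exec(open("dot.py").read().split("s7=")[0])
s=cv2.imread("pics/s5.png")[...,::-1];s=cv2.resize(s,(160,150),interpolation=cv2.INTER_AREA)
full=np.zeros((400,640,3),np.uint8);full[130:280,340:500]=s;print("s5",cen(crop(full)))
s7=cv2.resize(cv2.imread("pics/s7.png")[:450,:480,::-1],(160,150),interpolation=cv2.INTER_AREA)
f7=full.copy();f7[130:280,340:500]=s7
im=np.mean([imaging.read_camera("scene") for _ in range(3)],0).astype(np.uint8)
for n,f in(("s5",full),("s7",f7),("now",im)):
    c=crop(f).astype(int);print(n);print((c[...,0]-(c[...,1]+c[...,2])//2)[2:11,3:11]);print("gray",c[...,1][2:11,3:11].tolist()[0])
# static check + lid-rim shift: phase correlation of front lid-rim patch and of the mat/pot-bottom patch
g=lambda f,a:cv2.cvtColor(f[a[0]:a[1],a[2]:a[3]],cv2.COLOR_RGB2GRAY).astype(np.float32)
for nm,a in(("rimL",(195,222,378,396)),("handleL",(198,222,368,384)),("potbottom",(230,246,385,430))):
    print(nm,[cv2.phaseCorrelate(g(r,a),g(im,a),cv2.createHanningWindow((a[3]-a[2],a[1]-a[0]),cv2.CV_32F)) for r in(full,f7)])
E
python3 d5.py
```

```text
s5 (np.float64(6.898648648648648), np.float64(6.349662162162162), np.float64(296.0))
s5
[[ 6  6  6  5  6  6  6  7]
 [ 6  6  7  9  9  9  7  6]
 [ 7  8 11 20 23 17 11  6]
 [ 7 11 24 41 48 37 19  9]
 [ 6 14 33 60 71 53 27 12]
 [ 7 13 30 55 66 51 28 12]
 [ 6  9 18 31 38 32 18  9]
 [ 6  7  9 14 15 14 10  7]
 [ 6  6  7  7  7  8  6  6]]
gray [140, 140, 140, 140, 139, 138, 138, 138]
s7
[[ 6  6  6  6  6  6  6  6]
 [ 6  8  9 11 11  9  7  7]
 [ 7 10 17 25 27 19 11  8]
 [ 7 15 30 49 54 39 21 10]
 [ 8 15 36 61 73 57 29 12]
 [ 7 13 28 50 64 52 28 12]
 [ 6  8 16 27 34 30 17  8]
 [ 6  7  9 12 13 13  9  7]
 [ 6  6  6  7  7  6  6  7]]
gray [140, 140, 140, 140, 139, 138, 138, 138]
now
[[ 6  6  6  6  6  5  6  6]
 [ 6  6  6  7  6  6  6  6]
 [ 6  7  9 12 12 10  9  7]
 [ 7 10 20 29 32 25 15  8]
 [ 7 14 34 57 63 47 25 11]
 [ 7 15 37 64 75 57 29 12]
 [ 7 12 26 44 52 41 22 10]
 [ 6  8 14 21 24 19 13  8]
 [ 6  7  8  9 11  9  7  7]]
gray [139, 139, 139, 140, 139, 139, 139, 138]
rimL [((0.05208652975102801, 0.6388579393226141), 0.9972402907202764), ((-0.17464621082169174, 0.5704983771126049), 1.075512048148324)]
handleL [((-0.1141984207332527, 0.07022393885357658), 0.9682730988909801), ((0.004037843588469592, 0.04148732205365313), 0.9751301623570422)]
potbottom [((0.3387445685491741, 0.04908114439277789), 0.9391157514519162), ((0.47072591371004435, 0.029579614058532044), 0.9742582427130805)]
```

The lid's red dot shows it has sunk about 3.0 mm below rest (calibrated against the earlier frames), which is inside the 1.1–4.2 mm window. Release.

Request:
{"fn": "step_arm", "kwargs": {"motion": [{"x": 0,"y": 0,"z": 0,"rx": 0,"ry": 0,"rz": 0,"grip": -0.1},{"x": 0,"y": 0,"z": 0,"rx": 0,"ry": 0,"rz": 0,"grip": -0.3},{"x": 0,"y": 0,"z": 0,"rx": 0,"ry": 0,"rz": 0,"grip": -0.3},{"x": 0,"y": 0,"z": -0.01,"rx": 0,"ry": 0,"rz": 0,"grip": -0.3},{"x": 0,"y": 0,"z": -0.025,"rx": 0,"ry": 0,"rz": 0,"grip": -0.3},{"x": 0,"y": 0,"z": -0.025,"rx": 0,"ry": 0,"rz": 0,"grip": -0.3},{"x": 0,"y": 0,"z": 0,"rx": 0,"ry": 0,"rz": 0,"grip": -0.3}]}}

```text
time_s: 33.75
tcp_pos: [0.4524, -0.2096, 0.2575]
tool_rot: [[0.77, 0.638, 0.006], [0.638, -0.77, -0.002], [0.003, 0.006, -1.0]]
force: [0.1, 0.8, 0.3]
opening: 0.0575
grip_force: 0.0
```

```bash
python3 dot.py; python3 q.py
```

```text
s7 (np.float64(6.896), np.float64(6.1696), np.float64(312.5))
now (np.float64(6.812286689419795), np.float64(6.802047781569966), np.float64(293.0))
now (np.float64(6.819727891156463), np.float64(6.816326530612245), np.float64(294.0))
now (np.float64(6.820338983050847), np.float64(6.813559322033898), np.float64(295.0))
now (np.float64(6.808013355592655), np.float64(6.804674457429049), np.float64(299.5))
now (np.float64(6.813131313131313), np.float64(6.813131313131313), np.float64(297.0))
[427.23508401 203.309502  ]
[427.11409744 203.72889805]
34.0 z 0.253 xy [ 0.4496 -0.2085] toolx 39.68 F [-0.3 -0.1 -0.3] M [-0.009 -0.029  0.046] j7 -30.8 op 0.0571885879264816
turn 1.358 Mz 0.046 eff7 -0.0
```

The lid stays where it is after release, so I'm handing in.

```bash
python3 -c "
from plant import manip
print(manip.sign_off())"
```

```text
the job is handed in; nothing more can be done
None
```

The job is handed in, verdict not shown: the lid is seated, the bar is home in its catch, and the screw is tightened so the lid is squeezed about 3 mm below rest (allowed 1.1–4.2 mm), at about 34 s of the 72 s allowed.

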